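# Strip the assembly stand and sort its parts

### The job

Strip the stack on the stand's stud from the top down: first the wing nut into the round ceramic dish, then the spacer into the wooden tray, then the copper handle into the cardboard box, putting each part away before the next comes off. Also put away, whenever it suits, the other spacer and the other handle lying on the bench with their own kind. Set everything flat on the floor of its container, the same way up as found and not piled on another part.

Things in the scene. Friction and masses are not known exactly. Their poses are not given: they have to be found in the camera images.
- wing_nut: Brass wing nut, top of the stack on the stand; it is already off its thread and lifts straight up. Square hub 22 x 22 mm (sides along its x and y), 20 mm high, with two wings 8 mm thick rising to 26 mm, 50 mm over the wing ends along its x; wings start 8 mm above the underside; 0.05 kg. Origin: centre of the hub's underside, z up.
- spacer_a: Steel spacer ring, 34 mm diameter, 20 mm high, 12 mm bore, in the stack between wing nut and handle; lifts straight up once the nut is off; 0.05 kg. Origin: centre of its underside, z along the bore, up.
- handle_a: Cast copper vase handle, 100 mm long along its x, a bar with round lobes (24 mm wide) at both ends and a square eye in the middle, 30 mm wide across its y and 32 mm along x, with an 11 mm through hole; 12 mm thick, flat on both sides, about 0.2 kg. Origin: centre of the underside, on the hole's axis; z up. This one is at the bottom of the stack, on the stand.
- spacer_b: Steel spacer ring standing loose on the bench, 40 mm diameter, 26 mm high, 12 mm bore, 0.08 kg. Origin: centre of its underside, z along the bore, up.
- handle_b: Cast copper vase handle, 100 mm long along its x, a bar with round lobes (24 mm wide) at both ends and a square eye in the middle, 30 mm wide across its y and 32 mm along x, with an 11 mm through hole; 12 mm thick, flat on both sides, about 0.2 kg. Origin: centre of the underside, on the hole's axis; z up. This one lies loose on the bench.
- stand: Assembly stand, fixed to the bench: round dark base 90 mm diameter, 10 mm high; on it a boss 24 mm diameter whose top, 30 mm above the bench, carries the stack; from there a plain upright stud, 8 mm diameter, to 78 mm above the bench. Undersides of handle, spacer and nut are at 30, 42 and 62 mm. Origin: centre of the base's underside, z up.
- dish: Round blue-glazed ceramic dish for nuts, fixed: 132 mm across the rim, 20 mm high, flat floor about 80 mm diameter 5 mm above the bench, sides sloping outwards. Origin: centre of its underside, z up.
- spacer_tray: Smaller rectangular open wooden tray for the spacers, fixed: outside 118 mm (its x) by 158 mm (its y), 20 mm high, walls 4 mm, floor 4 mm thick. Origin: centre of its underside, z up.
- handle_box: Larger rectangular shallow open cardboard box, its floor lined with grey felt, for the handles, fixed: outside 138 mm (its x) by 178 mm (its y), 20 mm high, walls 4 mm, floor 4 mm thick; the handles fit side by side with their length along its x. Origin: centre of its underside, z up.
Things that resemble listed ones, but are neither listed nor needed, are in the scene too. What is shaped like the handle_a but turquoise is not meant.

How it is judged:
By the outcome, as a careful person would: the job done as asked, in the order asked, and still so for the second after the job is handed in, with the robot touching nothing.
It also fails if it takes over 146 s, if anything falls off the work surface, if the arm or the gripper's body presses on something with over 40 N, if the wrist force passes 120 N, or if a joint passes its speed limit or range.

### The arm

A 6-joint arm with a two-finger parallel gripper is mounted at the origin on the work surface. World frame = base frame: x ahead of the robot, y to its left, z up, the work surface at z = 0. Lengths are in mm, angles in rad, forces in N, time in s.
With the tool pointing down it reaches from about 250 to 725 mm from the base axis. Payload 9.7 kg.
Tool frame: the origin (TCP) lies at the centre of the arm's flange, where the gripper is bolted on; the fingertips stand bot.nose_length ahead of it and the grasp point (between the pads) lies 155 mm ahead of it (bot.nose_length is the distance from the TCP to the fingertips, in mm); y points along the fingers, x is the direction in which the jaws open and shut, and the axes are right-handed (so a half turn about y gives the same grasp; the last joint's range is limited). The gripper opens to 85 mm and grips with 20 to 120 N. Pads are 22 mm wide; open, the fingers measure 114 mm over their backs; the gripper's body (76 mm by 85 mm) begins 54 mm behind the grasp point. The pads swing forward as they close: fully open they stand 13 mm farther back than shut.
Start: joints at [-1.296, 0.087, 0.176, 1.66, 0, 1.571], TCP at [149.242, -529.362, 404.684] pointing down, gripper open.
Joint ranges: [-3.13, 3.13], [-0.85, 1.81], [-1.15, 1.24], [-2.2, 2.28], [-1.44, 1.52], [-3.14, 3.14]. Speed limits (rad/s): [2.22, 2.22, 2.57, 3.14, 3.14, 3.14].

### API

Orientations are given as a unit quaternion [x, y, z, w].
In Python, from bench import telemetry, cams, order, bot gives the robot as it stands.
- The arm moves only by the shell command python3 -m creep 'ROWS' [OPENING] [FORCE]. ROWS is text: rows parted by semicolons, each of 6 numbers parted by spaces: the shift along the tool's x, y, z in mm, then the turn, a rotation vector about the tool's x, y, z in degrees. In form: dx dy dz ax ay az; .... A call has 1 to 5 rows; each row shifts and turns the commanded pose from where the row before left it, along the tool's axes as they then stand; what a row does not reach is not made up. A row lasts 1/12 s, in which the tool goes at most 41.7 mm and 7.16 degrees, less where a joint would pass 70% of its speed; a pose out of reach is approached as far as the arm can. A call is refused whole if a number of a shift passes 41.7 or a number of a turn 7.16, either way. A call with a gripper value outside its range is refused whole. OPENING is the opening, from 0 (shut) to 1 (fully open), set as the call begins (- or left out, the last holds). The fingers move at their own pace and stop on an object; FORCE is the grip in N (left out, the last holds). Time passes only in rows, so rows that do not move let the fingers close. It gives the time, the measured TCP pose, the force and the opening at its end, in the units of the state.
- telemetry.state(): the state, without advancing time (a new reading comes with each control period).
- cams.snapshot(name): name is "scene" or "top" or "wrist"; returns a dict with "frame" (420x560x3 uint8, red, green, blue), "depth" (420x560 float32, mm along the optical axis (not along the pixel's ray), 0 where there is no reading), "intrinsics" (3x3 intrinsics, pixels), "pose" (4x4, takes a point from camera to world coordinates); the wrist camera has in their place "mount" (4x4, takes a point from camera to tool coordinates, whose origin is the TCP and whose axes are the tool frame's). Camera axes: x right, y down, z forward; pixel columns grow to the right and rows downward; lengths in mm; the calibration is good to about 2 mm. A picture is of the moment at which its call begins: read the wrist's pose just before it.
- order.hand_in(): hands the job in, once; it reports no verdict.
Trained networks look in the newest picture that a camera, given by its name, has taken for a name from the list of things; names that differ only in an ending like _2 or _b are one class to them, and where a whole thing is asked for, a point or a joint stands for the part that bears it (a point fixed in the world has none). Each returns a list of dicts, best first, with "p" (0 to 1); they miss things now and then, are a little off and sometimes report something else, mostly with a low value. They report only what shows in the picture. A call takes as long as a camera call. They do not tell look-alikes from the thing itself.
- cams.find_in(camera, target): "position" ([column, row] in pixels, amid what is visible of it).
- cams.outline_of(camera, target): "region" (420x560 bool, what is visible of it) and "position" ([column, row] in pixels, amid what is visible of it).
The state is a dict: "time_s": time; "joint_pos": joint angles; "joint_vel": joint speeds; "joint_torque": joint torques, N m; "tool_pos": TCP position; "orientation": TCP orientation; "wrist_force": force on the tool from outside, world axes, zero at the start; "wrist_torque": the same for the moment, N m; "finger_gap": finger opening in mm.
Only numpy, scipy, OpenCV 4.12 (cv2) and the standard library are available. Lean on these libraries where they do the work, as an engineer would, in place of code of your own. Each camera call takes 0.05 s, during which the arm holds its last target.

## Working session

There is one attempt and no reset: what is moved stays moved. The work goes in short steps, Python scripts to look and compute and a shell command to move; the robot and the scene stay as the last step left them, time stands still between calls to the robot, and variables do not carry over. Pictures are saved under pics/ and viewed, and the job is handed in when it is done.

```bash
ls; mkdir -p pics
python3 - <<'E'
from bench import telemetry, cams, order, bot
import cv2
print(bot.nose_length, telemetry.state())
for n in ("scene","top","wrist"):
    s=cams.snapshot(n); cv2.imwrite(f"pics/{n}0.png",s["frame"][:,:,::-1]); print(n,s["intrinsics"],s.get("pose",s.get("mount")))
E
```

```text
pics
173.4 {'time_s': 0.0, 'joint_pos': array([-1.29602668e+00,  8.74678364e-02,  1.75100755e-01,  1.65983780e+00,
        3.31805948e-05,  1.57082235e+00]), 'joint_vel': array([ 0.00065967,  0.00249686, -0.00026675,  0.00012608, -0.00071578,
        0.00143785]), 'joint_torque': array([ 5.96560567e-04, -5.20393896e+01,  4.64795351e+01,  1.64106122e-02,
        9.34140462e-05, -3.07063303e-06]), 'tool_pos': array([ 149.22909403, -529.35536354,  403.96152852]), 'orientation': array([-0.56344966,  0.42720945, -0.42642951,  0.56406954]), 'wrist_force': array([-0.77147776, -0.20730977, -0.51311432]), 'wrist_torque': array([0.00042653, 0.01406009, 0.023218  ]), 'finger_gap': 85.51518170022565}
scene [[476.43850994   0.         285.49156506]
 [  0.         476.43850994 208.54752938]
 [  0.           0.           1.        ]] [[ 8.85118221e-01  3.84731323e-01 -2.61815857e-01  7.45433690e+02]
 [ 4.65164087e-01 -7.48015076e-01  4.73387597e-01 -4.96031066e+02]
 [-1.37151719e-02 -5.40791323e-01 -8.41044969e-01  9.52430500e+02]
 [ 0.00000000e+00  0.00000000e+00  0.00000000e+00  1.00000000e+00]]
top [[483.16626133   0.         287.42399209]
 [  0.         483.16626133 212.82448925]
 [  0.           0.           1.        ]] [[-2.55238876e-03 -9.80668265e-01  1.95661033e-01  2.28846141e+02]
 [-9.99851152e-01 -8.35968390e-04 -1.72329486e-02  1.34289718e+01]
 [ 1.70633722e-02 -1.95675894e-01 -9.80520161e-01  1.18321771e+03]
 [ 0.00000000e+00  0.00000000e+00  0.00000000e+00  1.00000000e+00]]
wrist [[309.18698968   0.         281.06196547]
 [  0.         309.18698968 209.61420108]
 [  0.           0.           1.        ]] [[ 9.99999235e-01  6.16822150e-04  1.07207466e-03  4.89649378e-01]
 [-8.65528401e-04 -2.70204908e-01  9.62802450e-01  2.94307063e+01]
 [ 8.83557713e-04 -9.62802642e-01 -2.70204168e-01  6.79359156e+01]
 [ 0.00000000e+00  0.00000000e+00  0.00000000e+00  1.00000000e+00]]
```

View images.

View pics/scene0.png

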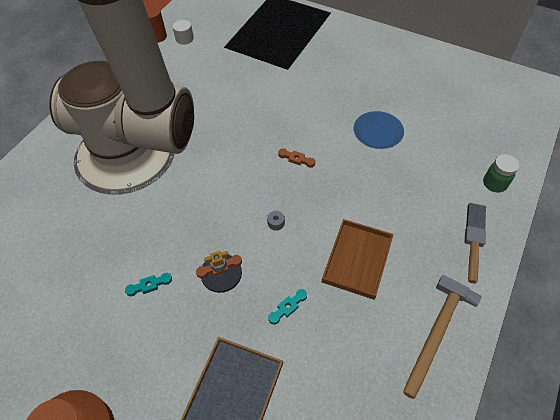

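View pics/top0.png

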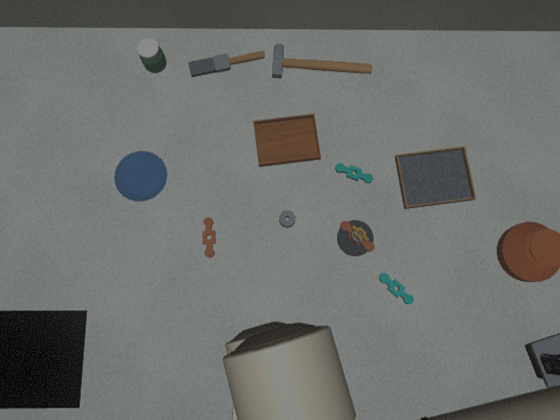

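View pics/wrist0.png

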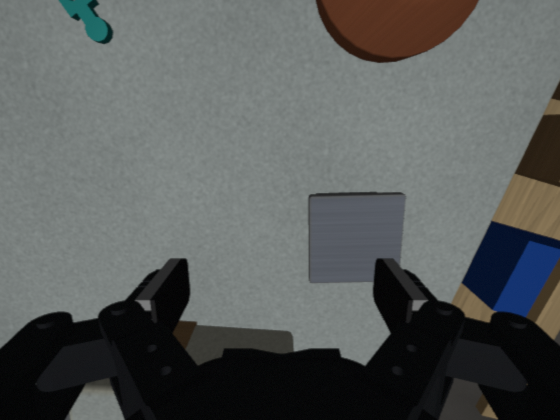

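```bash
cat > h.py <<'E'
import numpy as np, cv2
from scipy.spatial.transform import Rotation as R
from bench import telemetry, cams, order, bot
def snap(n):
    st=telemetry.state(); s=cams.snapshot(n)
    if "pose" in s: T=s["pose"]
    else:
        W=np.eye(4); W[:3,:3]=R.from_quat(st["orientation"]).as_matrix(); W[:3,3]=st["tool_pos"]; T=W@s["mount"]
    s["T"]=T; return s
def cloud(s):
    K=s["intrinsics"]; d=s["depth"]; v,u=np.mgrid[:d.shape[0],:d.shape[1]]
    P=np.stack([(u-K[0,2])/K[0,0]*d,(v-K[1,2])/K[1,1]*d,d],-1)
    P=P@s["T"][:3,:3].T+s["T"][:3,3]; P[d<=0]=np.nan; return P
def proj(s,p):
    T=np.linalg.inv(s["T"]); q=T[:3,:3]@np.asarray(p,float)+T[:3,3]; q=s["intrinsics"]@q; return q[:2]/q[2]
def rayz(s,px,z):
    K=s["intrinsics"]; r=s["T"][:3,:3]@np.array([(px[0]-K[0,2])/K[0,0],(px[1]-K[1,2])/K[1,1],1]); o=s["T"][:3,3]
    return o+r*(z-o[2])/r[2]
def rect(pts):
    r=cv2.minAreaRect(pts.astype(np.float32)); return r
E
python3 - <<'E'
from h import *
np.set_printoptions(precision=1,suppress=True)
for n in ("top","scene"):
    s=snap(n); P=cloud(s)
    np.savez(f"{n}.npz",**s)
    # bench plane check
    print(n,"bench z",np.nanmedian(P[80:380:5,100:500:5,2]))
    for t in ["wing_nut","spacer_a","handle_a","stand","dish","spacer_tray","handle_box"]:
        for o in cams.outline_of(n,t):
            m=o["region"]; q=P[m]; q=q[~np.isnan(q[:,0])]
            if len(q)<5: continue
            z0=np.percentile(q[:,2],90)
            q2=q[:,:2]; r=rect(q2)
            print(n,t,round(o["p"],2),np.array(o["position"]),"n",len(q),"med",np.median(q,0),"ztop",z0,"rect",np.array(r[0]),np.array(r[1]),round(r[2],1))
E
```

```text
top bench z 1.171433024642738
top spacer_a 0.46 [285.  214.9] n 229 med [446.5  -5.8  25.8] ztop 28.86085324802816 rect [447.5  -5.6] [38.4 38.8] 47.5
top handle_a 0.66 [396.  292.5] n 318 med [ 276.3 -269.2   12.5] ztop 15.045820243886556 rect [ 278.4 -267.7] [93.3 28. ] 46.5
top handle_a 0.59 [352.1 174.5] n 336 med [ 567.5 -172.9   12.2] ztop 15.04470227082038 rect [ 566.7 -174.3] [97.2 29.7] 68.4
top handle_a 0.55 [347.3 238.2] n 223 med [ 399.6 -159.6   42.4] ztop 45.68949769827664 rect [ 400.3 -171.8] [96.2 26.3] 49.0
top handle_a 0.55 [208.3 238.1] n 394 med [402.3 185.4  12.5] ztop 15.605709333843402 rect [403.4 186.6] [97.3 32. ] 9.4
top stand 0.56 [353.4 242.1] n 626 med [ 394.6 -166.7   10.8] ztop 13.657196891399394 rect [ 400.5 -173.6] [83.7 88.1] 38.7
top dish 0.61 [142.8 173.6] n 2068 med [558.2 361.    8.5] ztop 19.257950907137136 rect [556.9 357.2] [132.6 126.4] 46.6
top spacer_tray 0.87 [285.8 138.1] n 2834 med [655.7  -6.5   5.2] ztop 17.851130638086723 rect [653.6  -6.5] [120.4 160. ] 7.3
top handle_box 0.56 [434.9 176.8] n 3900 med [ 557.1 -380.4    5.7] ztop 17.6
[... 655 characters left out ...]
 10.9] ztop 13.295655339426593 rect [ 565.8 -175.4] [98.  36.2] 66.7
scene handle_a 0.59 [295.2 158. ] n 340 med [404.2 182.   10.7] ztop 13.485784543275702 rect [403.8 182.9] [98.4 30.9] 1.5
scene stand 0.62 [223.4 279.4] n 688 med [ 419.2 -189.7    9.5] ztop 11.971363559939709 rect [ 407.5 -179.3] [88.  74.6] 46.0
scene dish 0.73 [376.9 133.1] n 1489 med [553.4 366.2   7. ] ztop 18.589220000155525 rect [555.  356.2] [128.8 128. ] 50.1
scene spacer_tray 0.58 [358.6 260.2] n 3781 med [653.8  -6.4   4.2] ztop 17.9974388711928 rect [651.7   0.6] [123.5 175.3] 7.7
scene handle_box 0.84 [231.3 386.4] n 5655 med [ 544.9 -360.7    4.6] ztop 14.249939115052765 rect [ 550.8 -368.4] [146.4 168.3] 7.7
```

```bash
cat >> h.py <<'E'
def plan(gx,gy,gz,yaw,n=None,g=155.):
    """grasp point target, yaw(deg) of tool x in world (mod 180 chosen nearest)"""
    st=telemetry.state(); M=R.from_quat(st["orientation"]).as_matrix(); p=st["tool_pos"]
    cy=np.degrees(np.arctan2(M[1,0],M[0,0]))
    d=yaw-cy; d=(d+90)%180-90
    w=np.array([gx,gy,gz+g])-p
    # desired: y down
    t=np.radians(cy+d); D=np.column_stack([[np.cos(t),np.sin(t),0],[0,0,-1],np.cross([np.cos(t),np.sin(t),0],[0,0,-1])])
    rv=R.from_matrix(M.T@D).as_rotvec()
    ang=np.degrees(np.linalg.norm(rv))
    if n is None: n=int(max(1,np.ceil(np.linalg.norm(w)/41),np.ceil(ang/7.1)))
    print("cur gp",(p+M[:,1]*g).round(1),"yaw",round(cy,1),"dyaw",round(d,1),"dist",np.linalg.norm(w).round(1),"j6",st["joint_pos"][5].round(2),"gap",round(st["finger_gap"],1),"t",round(st["time_s"],1),"F",st["wrist_force"].round(1))
    C=M.copy(); 
    for i in range(n):
        s=C.T@(w/n); print(" %.1f %.1f %.1f %.2f %.2f %.2f;"%(*s,*np.degrees(rv/n)),end="" if (i+1)%5 else "\n"); C=C@R.from_rotvec(rv/n).as_matrix()
    print()
E
python3 - <<'E'
from h import *
M=R.from_quat(telemetry.state()["orientation"]).as_matrix();print(M.round(3))
plan(402,-174,205,-130)
plan(402,-174,205,40)
E
python3 - <<'E'
import numpy as np,cv2
s=np.load("top.npz"); a=s["frame"][200:280,300:410,::-1]
t=np.load("scene.npz"); b=t["frame"][230:310,170:280,::-1]
cv2.imwrite("pics/z1.png",np.vstack([cv2.resize(a,None,fx=4,fy=3.7,interpolation=2),cv2.resize(b,None,fx=4,fy=3.7,interpolation=2)]))
E
```

```text
[[ 0.271 -0.     0.962]
 [-0.962  0.     0.271]
 [-0.    -1.    -0.   ]]
cur gp [ 149.2 -529.4  249.7] yaw -74.3 dyaw -55.7 dist 438.4 j6 1.57 gap 85.5 t 0.9 F [ 0.4  0.1 -0.2]
 -24.9 4.1 30.9 0.00 5.07 -0.00; -27.5 4.1 28.6 0.00 5.07 -0.00; -29.9 4.1 26.0 0.00 5.07 -0.00; -32.1 4.1 23.3 0.00 5.07 -0.00; -34.0 4.1 20.4 0.00 5.07 -0.00;
 -35.7 4.1 17.3 0.00 5.07 -0.00; -37.1 4.1 14.1 0.00 5.07 -0.00; -38.2 4.1 10.7 0.00 5.07 -0.00; -39.0 4.1 7.3 0.00 5.07 -0.00; -39.5 4.1 3.8 0.00 5.07 -0.00;
 -39.6 4.1 0.3 0.00 5.07 -0.00;
cur gp [ 149.2 -529.4  249.7] yaw -74.3 dyaw -65.7 dist 438.4 j6 1.57 gap 85.5 t 0.9 F [ 0.4  0.1 -0.2]
 -24.9 4.1 30.9 0.00 5.98 0.00; -27.9 4.1 28.1 0.00 5.98 0.00; -30.7 4.1 25.1 0.00 5.98 0.00; -33.2 4.1 21.7 0.00 5.98 0.00; -35.2 4.1 18.2 0.00 5.98 0.00;
 -36.9 4.1 14.4 0.00 5.98 0.00; -38.2 4.1 10.5 0.00 5.98 0.00; -39.1 4.1 6.4 0.00 5.98 0.00; -39.6 4.1 2.3 0.00 5.98 0.00; -39.6 4.1 -1.8 0.00 5.98 0.00;
 -39.2 4.1 -5.9 0.00 5.98 0.00;
```

View pics/z1.png

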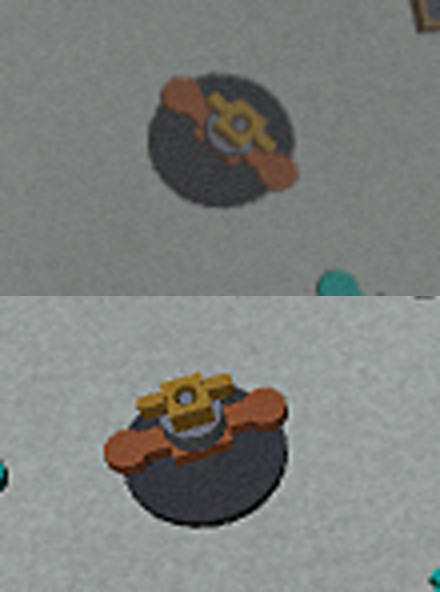

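Run:
```python
from h import *
s=dict(np.load("top.npz")); P=cloud(s)
m=P[...,2]>50
for r in ((200,290,490,560),(90,330,200,300)):
    q=P[r[0]:r[1],r[2]:r[3]]; q=q[q[...,2]>40]; print(len(q), np.percentile(q,[2,50,98],axis=0).round())
plan(402,-174,205,-39)
```

```text
3131 [[ 296. -596.   59.]
 [ 353. -541.  117.]
 [ 419. -501.  158.]]
338 [[191. -10. 157.]
 [202.  17. 208.]
 [213.  72. 615.]]
cur gp [ 149.2 -529.4  249.7] yaw -74.3 dyaw 35.3 dist 438.4 j6 1.57 gap 85.5 t 0.9 F [ 0.4  0.1 -0.2]
 -24.9 4.1 30.9 0.00 -3.21 -0.00; -23.1 4.1 32.2 0.00 -3.21 -0.00; -21.3 4.1 33.5 0.00 -3.21 -0.00; -19.4 4.1 34.6 0.00 -3.21 -0.00; -17.4 4.1 35.6 0.00 -3.21 -0.00;
 -15.4 4.1 36.5 0.00 -3.21 -0.00; -13.3 4.1 37.3 0.00 -3.21 -0.00; -11.2 4.1 38.0 0.00 -3.21 -0.00; -9.0 4.1 38.6 0.00 -3.21 -0.00; -6.9 4.1 39.0 0.00 -3.21 -0.00;
 -4.7 4.1 39.4 0.00 -3.21 -0.00;
```

```bash
python3 -m creep '-25 4 31 0 -3.2 0; -23 4 32 0 -3.2 0; -21 4 33.5 0 -3.2 0; -19.5 4 34.5 0 -3.2 0; -17.5 4 35.5 0 -3.2 0' 0.7 30
python3 -m creep '-15.5 4 36.5 0 -3.2 0; -13.5 4 37.5 0 -3.2 0; -11 4 38 0 -3.2 0; -9 4 38.5 0 -3.2 0; -7 4 39 0 -3.2 0'
python3 -m creep '-5 4 39.5 0 -3.2 0; 0 0 0 0 0 0; 0 0 0 0 0 0; 0 0 0 0 0 0'
python3 - <<'E'
from h import *
plan(402,-174,205,-39)
s=snap("wrist"); np.savez("w1.npz",**s); cv2.imwrite("pics/w1.png",s["frame"][:,:,::-1])
plan(402,-174,205,-39)
E
```

```text
time_s: 1.37
tool_pos: [264.3, -366.4, 384.5]
orientation: [0.618, -0.343, 0.344, -0.618]
wrist_force: [0.9, -1.1, -0.3]
finger_gap: 59.9
time_s: 1.78
tool_pos: [379.3, -204.5, 364.8]
orientation: [0.66, -0.254, 0.254, -0.66]
wrist_force: [0.9, -0.1, 0.1]
finger_gap: 59.8
time_s: 2.12
tool_pos: [401.5, -173.7, 360.8]
orientation: [0.667, -0.236, 0.236, -0.666]
wrist_force: [-0.3, -0.0, 0.1]
finger_gap: 59.7
cur gp [ 401.5 -173.7  205.8] yaw -39.0 dyaw 0.0 dist 1.0 j6 1.84 gap 59.7 t 2.1 F [-0.3 -0.   0.1]
 0.6 0.8 0.1 0.02 -0.03 0.00;
cur gp [ 401.2 -174.3  205.9] yaw -39.1 dyaw 0.1 dist 1.2 j6 1.84 gap 60.0 t 2.2 F [-1.2  0.3 -0.6]
 0.4 0.9 0.7 0.01 -0.12 0.01;
```

View pics/w1.png

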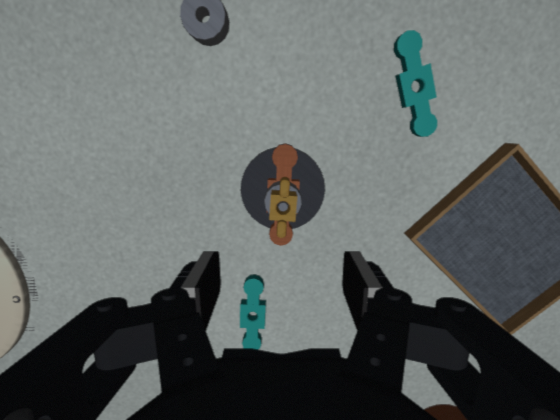

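```bash
cat > seg.py <<'E'
from h import *
def comp(P,zlo,zhi,near,rad,hsv=None,frame=None):
    m=(P[...,2]>zlo)&(P[...,2]<zhi)&(np.hypot(P[...,0]-near[0],P[...,1]-near[1])<rad)
    if hsv is not None:
        H=cv2.cvtColor(frame,cv2.COLOR_RGB2HSV); m&=cv2.inRange(H,np.array(hsv[0]),np.array(hsv[1]))>0
    return m
E
python3 - <<'E'
from seg import *
np.set_printoptions(precision=1,suppress=True)
s=dict(np.load("w1.npz")); P=cloud(s)
print("stud", rayz(s,(283,207.5),79))
H=cv2.cvtColor(s["frame"],cv2.COLOR_RGB2HSV); print(H[200,275:292:2].tolist(),H[155,285],H[187,260])
def pca(q):
    c=q.mean(0); w,v=np.linalg.eigh(np.cov((q-c).T)); a=v[:,1]; return c,np.degrees(np.arctan2(a[1],a[0]))%180,np.sqrt(w)
q=P[comp(P,70,95,(402,-174),45)]; print("nut",len(q),q.mean(0),rect(q[:,:2]),pca(q[:,:2]))
q=P[comp(P,36,50,(402,-174),60)]; q=q[:,:2]; print("handle",rect(q),pca(q))
q=P[comp(P,6,14,(402,-174),60)]; print("base", cv2.minEnclosingCircle(q[:,:2].astype(np.float32)))
E
```

```text
stud [ 402.1 -176.1   79. ]
[[20, 147, 128], [20, 148, 129], [20, 147, 125], [20, 151, 120], [19, 150, 119], [20, 150, 121], [21, 148, 126], [20, 149, 127], [20, 149, 127]] [ 10 144 113] [111  32  55]
nut 1041 [ 403.6 -174.5   83.8] ((403.0877685546875, -175.0682373046875), (49.430091857910156, 21.920623779296875), 47.035770416259766) (array([ 403.6, -174.5]), np.float64(47.55678134003578), array([ 5.5, 11.9]))
handle ((403.12603759765625, -175.65921020507812), (98.98097229003906, 30.867652893066406), 49.726470947265625) (array([ 410.3, -166.8]), np.float64(48.13558135605716), array([ 7., 33.]))
base ((402.76226806640625, -175.30657958984375), 44.92914962768555)
```

Run:
```python
from h import *
plan(402.9,-175.4,83.5,-42.7,5)
```

```text
cur gp [ 401.2 -174.3  205.9] yaw -39.1 dyaw -3.6 dist 122.4 j6 1.84 gap 60.0 t 2.2 F [-1.2  0.3 -0.6]
 0.4 24.5 0.0 0.00 0.72 0.00; 0.4 24.5 0.0 0.00 0.72 0.00; 0.4 24.5 0.1 0.00 0.72 0.00; 0.4 24.5 0.1 0.00 0.72 0.00; 0.4 24.5 0.1 0.00 0.72 0.00;
```

```bash
python3 -m creep '1.9 20 0.2 0 3.6 0; 0 25 0 0 0 0; 0 25 0 0 0 0; 0 20 0 0 0 0; 0 0 0 0 0 0' 0.5
python3 - <<'E'
from h import *
plan(402.9,-175.4,83.5,-42.7,1)
s=snap("wrist"); cv2.imwrite("pics/w2.png",s["frame"][:,:,::-1])
plan(402.9,-175.4,83.5,-42.7,1)
E
```

```text
time_s: 2.58
tool_pos: [401.5, -175.8, 267.1]
orientation: [-0.658, 0.26, -0.256, 0.658]
wrist_force: [-0.1, 0.1, -0.6]
finger_gap: 42.7
cur gp [ 400.8 -175.5  112.1] yaw -42.8 dyaw 0.1 dist 28.7 j6 1.91 gap 42.7 t 2.6 F [-0.1  0.1 -0.6]
 0.9 28.6 1.3 0.11 -0.14 -0.28;
cur gp [ 401.5 -175.6  114.5] yaw -42.8 dyaw 0.1 dist 31.0 j6 1.91 gap 42.8 t 2.6 F [ 0.  -0.3  0.2]
 0.5 31.0 1.0 0.06 -0.12 -0.16;
```

View pics/w2.png

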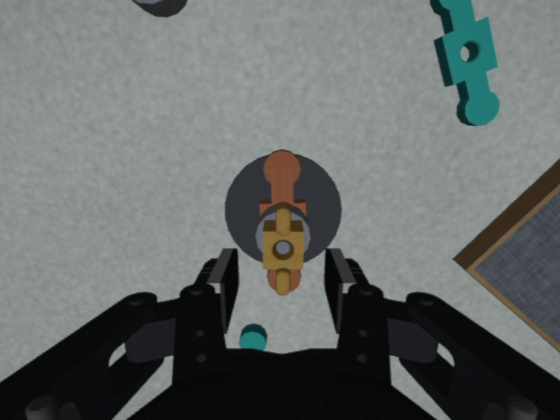

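```bash
python3 -m creep '0.4 16 0.8 0 0 0; 0.3 14.5 0.4 0 0 0; 0 0 0 0 0 0; 0 0 0 0 0 0'
python3 - <<'E'
from h import *
plan(402.9,-175.4,83.5,-42.7,1)
s=snap("wrist"); cv2.imwrite("pics/w3.png",s["frame"][:,:,::-1])
E
```

```text
time_s: 2.97
tool_pos: [404.4, -175.0, 241.5]
orientation: [0.659, -0.257, 0.258, -0.658]
wrist_force: [0.2, -0.5, 0.7]
finger_gap: 42.8
cur gp [ 404.5 -175.1   86.5] yaw -42.7 dyaw 0.0 dist 3.3 j6 1.91 gap 42.8 t 3.0 F [ 0.2 -0.5  0.7]
 -0.9 3.0 -1.3 -0.01 -0.03 0.04;
```

View pics/w3.png

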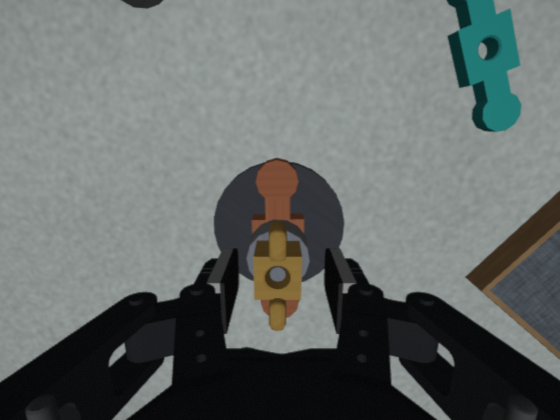

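```bash
python3 -m creep '-0.9 2 -0.8 0 0 0; 0 0 0 0 0 0; 0 0 0 0 0 0' 
python3 -m creep '0 0 0 0 0 0; 0 0 0 0 0 0; 0 0 0 0 0 0; 0 0 0 0 0 0; 0 0 0 0 0 0' 0 30
python3 -m creep '0 -6 0 0 0 0; 0 -10 0 0 0 0; 0 -10 0 0 0 0; 0 -10 0 0 0 0'
python3 - <<'E'
from h import *
plan(402.9,-175.4,83.5,-42.7,1)
s=snap("wrist"); cv2.imwrite("pics/w4.png",s["frame"][:,:,::-1])
E
```

```text
time_s: 3.27
tool_pos: [403.3, -174.5, 238.9]
orientation: [0.659, -0.257, 0.258, -0.659]
wrist_force: [-0.5, -0.3, 0.7]
finger_gap: 42.4
time_s: 3.68
tool_pos: [403.4, -174.4, 238.6]
orientation: [0.659, -0.257, 0.257, -0.659]
wrist_force: [-1.1, 1.0, 4.5]
finger_gap: 21.3
time_s: 4.02
tool_pos: [403.3, -174.4, 275.4]
orientation: [0.659, -0.257, 0.257, -0.659]
wrist_force: [-0.0, -1.2, -0.8]
finger_gap: 21.3
cur gp [ 403.3 -174.4  120.4] yaw -42.7 dyaw -0.0 dist 36.9 j6 1.91 gap 21.3 t 4.0 F [-0.  -1.2 -0.8]
 0.4 36.9 -1.0 -0.00 0.05 0.01;
```

View pics/w4.png

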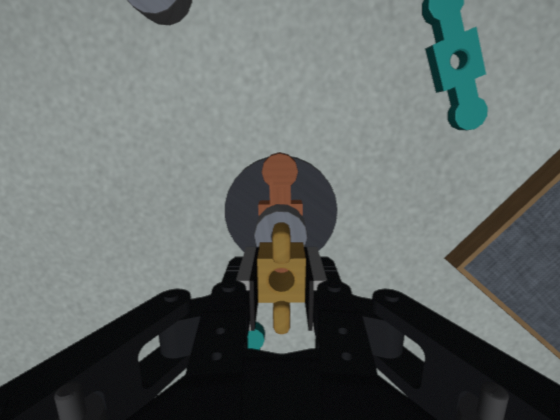

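Run:
```python
from h import *
plan(556,357,85,0,15)
```

```text
cur gp [ 404.1 -174.7  122.5] yaw -42.7 dyaw 42.7 dist 554.2 j6 1.91 gap 21.3 t 4.1 F [0.4 0.3 2.3]
 -16.5 2.5 32.9 0.00 -2.84 0.01; -14.9 2.5 33.7 0.00 -2.84 0.01; -13.2 2.5 34.4 0.00 -2.84 0.01; -11.5 2.5 35.0 0.00 -2.84 0.01; -9.7 2.5 35.6 0.00 -2.84 0.01;
 -7.9 2.5 36.0 0.00 -2.84 0.01; -6.2 2.5 36.3 0.00 -2.84 0.01; -4.3 2.5 36.6 0.00 -2.84 0.01; -2.5 2.5 36.8 0.00 -2.84 0.01; -0.7 2.5 36.9 0.00 -2.84 0.01;
 1.1 2.5 36.8 0.00 -2.84 0.01; 3.0 2.5 36.7 0.00 -2.84 0.01; 4.8 2.5 36.5 0.00 -2.84 0.01; 6.6 2.5 36.3 0.00 -2.84 0.01; 8.4 2.5 35.9 0.00 -2.84 0.01;
```

```bash
python3 -m creep '-16.5 0 33 0 -2.8 0; -15 0 33.5 0 -2.8 0; -13 0 34.5 0 -2.8 0; -11.5 0 35 0 -2.8 0; -9.5 0 35.5 0 -2.8 0'
python3 -m creep '-8 2 36 0 -2.8 0; -6 2 36 0 -2.8 0; -4.5 2 36.5 0 -2.8 0; -2.5 2 37 0 -2.8 0; -0.5 2 37 0 -2.8 0'
python3 -m creep '1 2 37 0 -2.8 0; 3 2 36.5 0 -2.8 0; 5 2 36.5 0 -2.8 0; 6.5 0 36 0 -2.8 0; 8 0 36 0 -2.8 0'
python3 -m creep '0 0 0 0 0 0; 0 0 0 0 0 0'
python3 - <<'E'
from h import *
s=snap("wrist"); np.savez("w5.npz",**s); cv2.imwrite("pics/w5.png",s["frame"][:,:,::-1])
P=cloud(s)
plan(556,357,27.5,0,4)
E
```

```text
time_s: 4.48
tool_pos: [454.7, 4.1, 274.9]
orientation: [-0.685, 0.174, -0.175, 0.685]
wrist_force: [1.3, -0.9, 0.1]
finger_gap: 20.9
time_s: 4.9
tool_pos: [506.5, 181.3, 264.6]
orientation: [-0.701, 0.089, -0.089, 0.702]
wrist_force: [0.7, -1.4, -0.3]
finger_gap: 20.9
time_s: 5.32
tool_pos: [558.5, 357.6, 258.2]
orientation: [0.707, -0.003, 0.003, -0.707]
wrist_force: [0.7, -0.6, -0.5]
finger_gap: 21.3
time_s: 5.48
tool_pos: [558.3, 357.4, 257.1]
orientation: [0.707, -0.004, 0.003, -0.707]
wrist_force: [-0.4, 0.2, -0.5]
finger_gap: 21.5
cur gp [558.1 356.  102.7] yaw -0.6 dyaw 0.6 dist 75.2 j6 2.15 gap 21.9 t 5.5 F [-0.5 -1.2 -0. ]
 -0.5 18.8 0.2 0.01 -0.16 -0.01; -0.5 18.8 0.2 0.01 -0.16 -0.01; -0.5 18.8 0.2 0.01 -0.16 -0.01; -0.5 18.8 0.2 0.01 -0.16 -0.01;
```

View pics/w5.png

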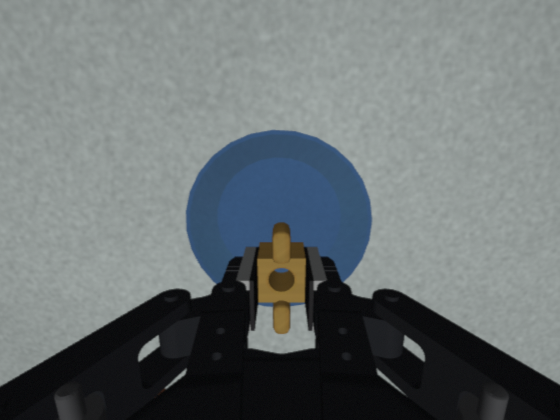

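```bash
python3 -m creep '-1 20 0 0 0 0; -1 20 0 0 0 0; 0 18 0 0 0 0; 0 13 0 0 0 0; 0 0 0 0 0 0'
python3 -m creep '0 0 0 0 0 0; 0 0 0 0 0 0'
```

```text
time_s: 5.95
tool_pos: [555.6, 354.1, 184.6]
orientation: [0.708, -0.006, 0.003, -0.706]
wrist_force: [0.6, -0.9, -0.6]
finger_gap: 21.2
time_s: 6.12
tool_pos: [556.7, 355.4, 188.8]
orientation: [-0.707, 0.004, -0.005, 0.707]
wrist_force: [0.4, -0.9, -0.4]
finger_gap: 21.5
```

```bash
for i in 1 2; do python3 -m creep '0 0 0 0 0 0; 0 0 0 0 0 0'; done
```

```text
time_s: 6.28
tool_pos: [556.6, 355.8, 188.6]
orientation: [-0.707, 0.004, -0.005, 0.707]
wrist_force: [-0.6, 0.3, -1.2]
finger_gap: 21.2
time_s: 6.45
tool_pos: [556.3, 355.8, 187.7]
orientation: [-0.707, 0.004, -0.004, 0.707]
wrist_force: [-0.3, 0.0, 0.3]
finger_gap: 21.2
```

```bash
python3 -m creep '0 2 0 0 0 0; 0 1.5 0 0 0 0; 0 1 0 0 0 0; 0 0 0 0 0 0; 0 0 0 0 0 0'; python3 -m creep '0 1 0 0 0 0; 0 0 0 0 0 0; 0 0 0 0 0 0; 0 0 0 0 0 0'
```

```text
time_s: 6.87
tool_pos: [556.2, 355.7, 182.4]
orientation: [0.707, -0.004, 0.004, -0.707]
wrist_force: [0.0, -0.0, -1.3]
finger_gap: 21.4
time_s: 7.2
tool_pos: [556.3, 355.7, 181.7]
orientation: [-0.707, 0.004, -0.004, 0.707]
wrist_force: [1.2, 0.3, -0.9]
finger_gap: 21.0
```

```bash
python3 -m creep '0 0.7 0 0 0 0; 0 0 0 0 0 0; 0 0 0 0 0 0; 0 0 0 0 0 0'; python3 -m creep '0 0.7 0 0 0 0; 0 0 0 0 0 0; 0 0 0 0 0 0; 0 0 0 0 0 0'
```

```text
time_s: 7.53
tool_pos: [556.2, 355.7, 181.7]
orientation: [-0.707, 0.004, -0.004, 0.707]
wrist_force: [-1.9, -2.0, 5.3]
finger_gap: 21.1
time_s: 7.87
tool_pos: [556.2, 355.6, 181.7]
orientation: [-0.707, 0.004, -0.004, 0.707]
wrist_force: [-3.7, -2.0, 9.7]
finger_gap: 21.5
```

```bash
python3 -m creep '0 -1.2 0 0 0 0; 0 0 0 0 0 0; 0 0 0 0 0 0' 0.45; python3 -m creep '0 -15 0 0 0 0; 0 -25 0 0 0 0; 0 -30 0 0 0 0; 0 -30 0 0 0 0; 0 0 0 0 0 0'
python3 - <<'E'
from h import *
s=snap("wrist"); cv2.imwrite("pics/w6.png",s["frame"][:,:,::-1])
plan(448,-6.5,200,0)
E
```

```text
time_s: 8.12
tool_pos: [556.3, 355.7, 181.3]
orientation: [0.707, -0.004, 0.004, -0.707]
wrist_force: [0.4, -1.0, -0.1]
finger_gap: 38.6
time_s: 8.53
tool_pos: [557.0, 356.2, 288.1]
orientation: [-0.705, 0.002, -0.007, 0.709]
wrist_force: [0.1, 0.5, 0.4]
finger_gap: 38.2
cur gp [557.7 356.6 130.2] yaw -0.7 dyaw 0.7 dist 385.0 j6 2.15 gap 38.7 t 8.6 F [ 1.   0.6 -0.3]
 -10.4 -7.2 -36.4 -0.02 -0.07 0.03; -10.5 -7.1 -36.4 -0.02 -0.07 0.03; -10.5 -7.1 -36.3 -0.02 -0.07 0.03; -10.6 -7.1 -36.3 -0.02 -0.07 0.03; -10.6 -7.1 -36.3 -0.02 -0.07 0.03;
 -10.7 -7.1 -36.3 -0.02 -0.07 0.03; -10.7 -7.0 -36.3 -0.02 -0.07 0.03; -10.8 -7.0 -36.3 -0.02 -0.07 0.03; -10.8 -7.0 -36.3 -0.02 -0.07 0.03; -10.8 -7.0 -36.3 -0.02 -0.07 0.03;
```

View pics/w6.png

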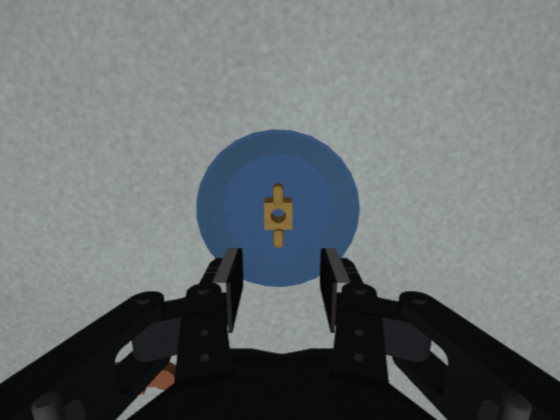

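Run:
```python
from h import *
st=telemetry.state()
M=R.from_quat(st["orientation"]).as_matrix()
plan(403,185,130,90)   # may pick -90
import h
# force +: 
p=st["tool_pos"]; w=np.array([403,185,285.])-p; n=14; a=np.radians(96/n)
C=M.copy()
for i in range(n):
    print(" %.1f %.1f %.1f"%tuple(C.T@(w/n)),end=";"); C=C@R.from_rotvec([0,-a,0]).as_matrix()
print(np.degrees(np.arctan2(C[1,0],C[0,0])))
```

```text
cur gp [557.7 356.6 130.2] yaw -0.7 dyaw -89.3 dist 230.1 j6 2.15 gap 38.7 t 8.6 F [ 1.   0.6 -0.3]
 -11.7 -0.1 -13.3 -0.03 6.87 0.01; -10.0 -0.1 -14.6 -0.03 6.87 0.01; -8.2 -0.1 -15.7 -0.03 6.87 0.01; -6.3 -0.1 -16.6 -0.03 6.87 0.01; -4.2 -0.1 -17.2 -0.03 6.87 0.01;
 -2.1 -0.0 -17.6 -0.03 6.87 0.01; -0.0 -0.0 -17.7 -0.03 6.87 0.01; 2.1 -0.0 -17.6 -0.03 6.87 0.01; 4.2 -0.0 -17.2 -0.03 6.87 0.01; 6.2 -0.0 -16.6 -0.03 6.87 0.01;
 8.2 -0.0 -15.7 -0.03 6.87 0.01; 10.0 0.0 -14.6 -0.03 6.87 0.01; 11.7 0.0 -13.3 -0.03 6.87 0.01;
 -10.9 -0.1 -12.3; -12.2 -0.1 -11.0; -13.5 -0.1 -9.4; -14.5 -0.1 -7.7; -15.3 -0.1 -6.0; -15.9 -0.1 -4.1; -16.3 -0.1 -2.2; -16.4 -0.1 -0.2; -16.3 -0.1 1.8; -16.0 -0.1 3.7; -15.5 -0.1 5.6; -14.7 -0.1 7.4; -13.7 -0.1 9.1; -12.5 -0.1 10.7;95.34518843602388
```

```bash
python3 -m creep '-11 0 -12.5 0 -6.86 0; -12 0 -11 0 -6.86 0; -13.5 0 -9.5 0 -6.86 0; -14.5 0 -7.5 0 -6.86 0; -15.5 0 -6 0 -6.86 0' 0.7
python3 -m creep '-16 0 -4 0 -6.86 0; -16.5 0 -2 0 -6.86 0; -16.5 0 0 0 -6.86 0; -16.5 0 2 0 -6.86 0; -16 0 3.5 0 -6.86 0'
python3 -m creep '-15.5 0 5.5 0 -6.86 0; -14.5 0 7.5 0 -6.86 0; -13.5 0 9 0 -6.86 0; -12.5 0 10.5 0 -6.86 0; 0 0 0 0 0 0'
python3 -m creep '0 0 0 0 0 0; 0 0 0 0 0 0; 0 0 0 0 0 0'
cat >> seg.py <<'E'
def look(name,zlo,zhi,near,rad):
    s=snap("wrist"); np.savez(name+".npz",**s); cv2.imwrite(f"pics/{name}.png",s["frame"][:,:,::-1]); P=cloud(s)
    q=P[comp(P,zlo,zhi,near,rad)]; print("n",len(q),"med z",np.median(q[:,2]).round(1)); r=rect(q[:,:2]); print("rect",np.round(r[0],1),np.round(r[1],1),round(r[2],1),"circ",cv2.minEnclosingCircle(q[:,:2].astype(np.float32)))
    return s,P,q
E
python3 - <<'E'
from seg import *
look("w7",6,25,(403,185),65)
plan(403,185,130,95)
E
```

```text
time_s: 9.0
tool_pos: [500.4, 293.8, 279.9]
orientation: [0.676, 0.206, -0.207, -0.676]
wrist_force: [0.6, 0.6, -0.3]
finger_gap: 59.8
time_s: 9.42
tool_pos: [444.8, 232.7, 280.1]
orientation: [-0.585, -0.396, 0.397, 0.585]
wrist_force: [-0.6, -1.4, -0.2]
finger_gap: 59.6
time_s: 9.83
tool_pos: [400.4, 183.3, 280.5]
orientation: [-0.474, -0.524, 0.525, 0.474]
wrist_force: [-0.3, -0.3, -0.0]
finger_gap: 59.7
time_s: 10.08
tool_pos: [402.2, 185.1, 281.1]
orientation: [-0.476, -0.522, 0.523, 0.476]
wrist_force: [-1.1, 0.0, 0.3]
finger_gap: 59.7
n 3118 med z 13.2
rect [403.9 184.7] [99.6 29.8] 4.8 circ ((403.89996337890625, 184.84963989257812), 49.823028564453125)
cur gp [402.2 185.1 126.1] yaw 95.3 dyaw -0.3 dist 4.0 j6 0.34 gap 59.9 t 10.1 F [-0.6 -0.3  0.2]
 -0.2 -3.9 -0.7 -0.02 0.32 -0.00;
```

View pics/w7.png

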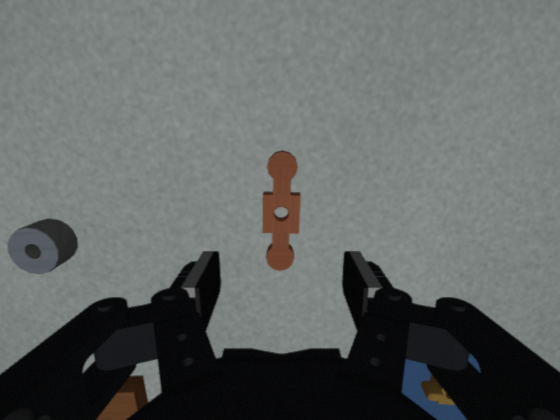

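```bash
python3 -m creep '-0.2 25 -1.7 0 0.4 0; 0 25 0 0 0 0; 0 22 0 0 0 0; 0 15 0 0 0 0; 0 8 0 0 0 0' 0.55
python3 -m creep '0 0 0 0 0 0; 0 0 0 0 0 0; 0 0 0 0 0 0; 0 0 0 0 0 0'
python3 - <<'E'
from seg import *
plan(403.9,184.7,22,94.8,1)
E
```

```text
time_s: 10.55
tool_pos: [403.2, 184.7, 184.1]
orientation: [-0.478, -0.52, 0.522, 0.478]
wrist_force: [0.5, -0.6, -0.6]
finger_gap: 46.8
time_s: 10.88
tool_pos: [404.1, 185.0, 187.7]
orientation: [0.478, 0.522, -0.521, -0.478]
wrist_force: [1.0, 0.2, 0.1]
finger_gap: 46.7
cur gp [404.4 185.1  32.7] yaw 95.0 dyaw -0.2 dist 10.7 j6 0.34 gap 46.7 t 10.9 F [1.  0.2 0.1]
 -0.2 10.7 0.2 0.10 0.18 0.03;
```

```bash
python3 -m creep '-0.2 4 0 0 0 0; 0 4 0 0 0 0; 0 2 0 0 0 0; 0 0 0 0 0 0; 0 0 0 0 0 0'
python3 -m creep '0 0 0 0 0 0; 0 0 0 0 0 0; 0 0 0 0 0 0; 0 0 0 0 0 0; 0 0 0 0 0 0' 0 50
python3 -m creep '0 -4 0 0 0 0; 0 -10 0 0 0 0; 0 -20 0 0 0 0; 0 -25 0 0 0 0; 0 -25 0 0 0 0'
python3 - <<'E'
from seg import *
plan(560,-340,100,97.8,1)
s=snap("wrist"); cv2.imwrite("pics/w8.png",s["frame"][:,:,::-1])
E
```

```text
time_s: 11.3
tool_pos: [403.6, 184.4, 176.3]
orientation: [-0.478, -0.521, 0.521, 0.478]
wrist_force: [0.1, 0.0, -0.6]
finger_gap: 47.1
time_s: 11.72
tool_pos: [403.8, 184.6, 176.9]
orientation: [0.478, 0.521, -0.521, -0.478]
wrist_force: [-1.5, -0.8, 5.1]
finger_gap: 28.4
time_s: 12.13
tool_pos: [403.3, 184.3, 261.5]
orientation: [-0.478, -0.521, 0.522, 0.478]
wrist_force: [0.4, 0.2, -1.8]
finger_gap: 28.1
cur gp [403.1 184.2 106.5] yaw 95.0 dyaw 2.8 dist 547.3 j6 0.34 gap 28.1 t 12.1 F [ 0.4  0.2 -1.8]
 -536.0 6.6 -110.6 -0.08 -2.81 -0.02;
```

View pics/w8.png

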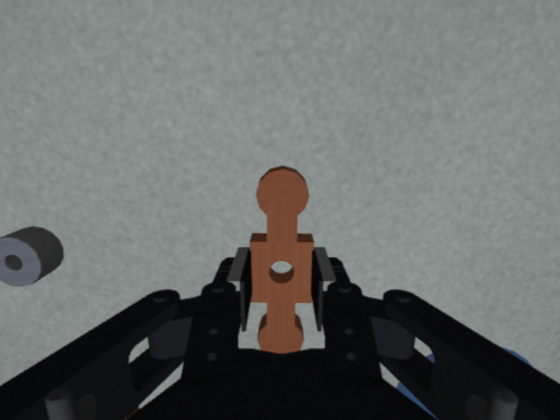

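Run:
```python
from seg import *
for n in ("top","scene"):
    s=dict(np.load(n+".npz")); P=cloud(s)
    for nm,c,rad in (("box",(556,-380),140),("tray",(653,-6),120)):
        z=P[...,2]; m=(z>15)&(z<24)&(np.hypot(P[...,0]-c[0],P[...,1]-c[1])<rad)
        m=cv2.morphologyEx(m.astype(np.uint8),cv2.MORPH_OPEN,np.ones((2,2)))>0
        nn,l,stt,_=cv2.connectedComponentsWithStats(m.astype(np.uint8)); 
        q=P[m][:,:2]; r=rect(q); print(n,nm,len(q),np.round(r[0],1),np.round(r[1],1),round(r[2],1))
s=dict(np.load("top.npz")); a=s["frame"][100:230,240:490,::-1]; cv2.imwrite("pics/z2.png",cv2.resize(a,None,fx=3.2,fy=3.2))
```

```text
top box 415 [ 555.7 -384.9] [137.1 189.5] 7.5
top tray 288 [654.2  -8.6] [119.9 160.8] 7.4
scene box 543 [ 555.6 -369.2] [136.3 165.2] 7.4
scene tray 504 [655.5  -1.9] [118.7 168.1] 7.4
```

View pics/z2.png

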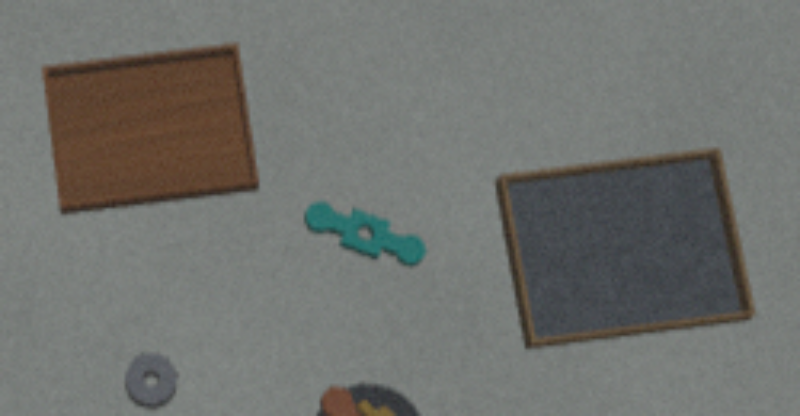

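Run:
```python
from seg import *
s=dict(np.load("top.npz"))
for c in ([(498,178),(719,151),(752,316),(528,347)],[(44,67),(238,45),(258,187),(62,211)]):
    q=np.array([rayz(s,(x/3.2+240-.3,y/3.2+100-.3),20)[:2] for x,y in c]); print(q.round(1).tolist(),q.mean(0).round(1),rect(q))
st=telemetry.state()
M=R.from_quat(st["orientation"]).as_matrix()
p=st["tool_pos"]; w=np.array([545,-345,261.])-p; n=15; a=np.radians(2.6/n)
C=M.copy()
for i in range(n):
    print(" %.1f %.1f %.1f"%tuple(C.T@(w/n)),end=";"); C=C@R.from_rotvec([0,-a,0]).as_matrix()
```

```text
[[609.3, -279.9], [632.2, -457.1], [497.8, -472.9], [473.0, -296.8]] [ 553.1 -376.7] ((552.5977783203125, -376.9773864746094), (137.2781219482422, 179.40052795410156), 7.37040901184082)
[[700.5, 79.0], [719.9, -76.0], [601.3, -90.1], [581.3, 63.6]] [650.7  -5.9] ((650.8960571289062, -6.148353576660156), (120.251708984375, 156.18035888671875), 7.353490829467773)
 -36.0 0.4 -6.3; -36.0 0.4 -6.2; -36.0 0.4 -6.1; -36.1 0.4 -6.0; -36.1 0.4 -5.8; -36.1 0.4 -5.7; -36.1 0.4 -5.6; -36.1 0.4 -5.5; -36.1 0.4 -5.4; -36.2 0.4 -5.3; -36.2 0.4 -5.2; -36.2 0.4 -5.1; -36.2 0.4 -5.0; -36.2 0.4 -4.9; -36.2 0.4 -4.7;
```

```bash
python3 -m creep '-36 0 -6 0 0 0; -36 0 -6 0 0 0; -36 0 -6 0 0 0; -36 0 -6 0 0 0; -36 0 -6 0 0 0'
python3 -m creep '-36 0 -6 0 -0.5 0; -36 0 -6 0 -0.5 0; -36 0 -6 0 -0.5 0; -36 0 -5.5 0 -0.5 0; -36 0 -5.5 0 -0.4 0'
python3 -m creep '-36 0 -5 0 0 0; -36 0 -5 0 0 0; -36 0 -5 0 0 0; -36 0 -5 0 0 0; -36 0 -5 0 0 0'
python3 -m creep '0 0 0 0 0 0; 0 0 0 0 0 0; 0 0 0 0 0 0'
python3 - <<'E'
from seg import *
s=snap("wrist"); cv2.imwrite("pics/w9.png",s["frame"][:,:,::-1]); np.savez("w9.npz",**s)
yb=np.array([-np.sin(np.radians(7.4)),np.cos(np.radians(7.4))]); t=np.array([554,-377])-42*yb; print(t)
plan(*t,90,97.4)
E
```

```text
time_s: 12.6
tool_pos: [449.1, 6.2, 261.0]
orientation: [0.478, 0.521, -0.521, -0.478]
wrist_force: [1.1, 0.4, -2.2]
finger_gap: 28.6
time_s: 13.02
tool_pos: [496.8, -170.2, 260.8]
orientation: [0.467, 0.531, -0.531, -0.467]
wrist_force: [0.7, 0.4, -2.1]
finger_gap: 28.4
time_s: 13.43
tool_pos: [544.8, -345.3, 260.5]
orientation: [0.467, 0.531, -0.531, -0.467]
wrist_force: [0.9, 0.3, -1.2]
finger_gap: 28.6
time_s: 13.68
tool_pos: [544.5, -343.4, 260.1]
orientation: [0.466, 0.531, -0.531, -0.467]
wrist_force: [-0.8, 0.6, -2.8]
finger_gap: 28.2
[ 559.40941506 -418.65018882]
cur gp [ 544.5 -342.8  105.5] yaw 97.4 dyaw -0.0 dist 78.8 j6 -0.69 gap 28.5 t 13.7 F [-0.3 -0.3 -1.9]
 -38.5 7.7 -2.5 -0.01 0.00 0.02; -38.5 7.7 -2.5 -0.01 0.00 0.02;
```

View pics/w9.png

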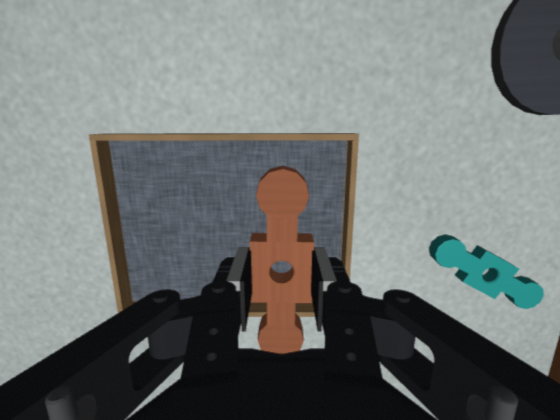

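Run:
```python
from seg import *
s=dict(np.load("w9.npz"))
a=rayz(s,(91,134),20)[:2]; b=rayz(s,(358,134),20)[:2]; d=rayz(s,(344,317),20)[:2]; e=rayz(s,(125,300),20)[:2]
print(a,b,d,e,np.linalg.norm(a-b), np.degrees(np.arctan2(*(b-a)[::-1])))
u=np.array([np.cos(np.radians(7.4)),np.sin(np.radians(7.4))])
print((a+b)/2+69*u)
```

```text
[ 499.51059602 -476.65110708] [ 476.70719567 -301.28691979] [ 614.93611397 -285.03416945] [ 621.87262434 -454.90571781] 176.84058711751325 97.40885788105916
[ 556.53420605 -380.08211727]
```

```bash
python3 -m creep '-38 6 -3 0 0 0; -38 10 -3 0 0 0; 0 15 0 0 0 0; 0 15 0 0 0 0; 0 15 0 0 0 0'
python3 -m creep '0 0 0 0 0 0; 0 0 0 0 0 0; 0 0 0 0 0 0'
python3 - <<'E'
from seg import *
plan(560,-418.7,26,97.4,1)
s=snap("wrist"); cv2.imwrite("pics/w10.png",s["frame"][:,:,::-1])
E
```

```text
time_s: 14.15
tool_pos: [560.6, -417.4, 199.1]
orientation: [0.467, 0.531, -0.531, -0.467]
wrist_force: [0.2, 0.1, -2.8]
finger_gap: 28.7
time_s: 14.4
tool_pos: [560.8, -417.4, 201.1]
orientation: [0.467, 0.531, -0.531, -0.466]
wrist_force: [-0.5, 0.5, -1.6]
finger_gap: 28.4
cur gp [ 561.  -417.6   46.1] yaw 97.4 dyaw -0.0 dist 20.2 j6 -0.77 gap 28.4 t 14.4 F [-0.5  0.5 -1.6]
 -1.2 20.1 1.0 0.06 0.04 -0.06;
```

View pics/w10.png

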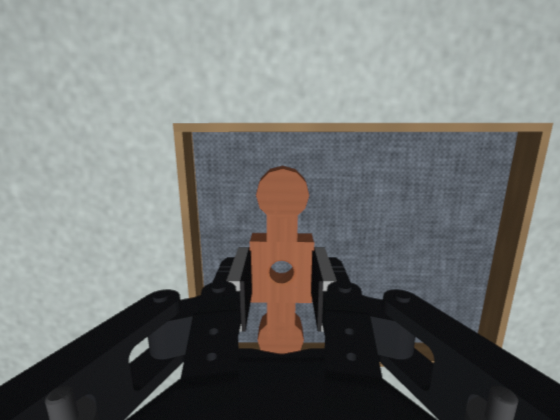

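```bash
python3 -m creep '0 7 0 0 0 0; 0 6 0 0 0 0; 0 4 0 0 0 0; 0 1 0 0 0 0; 0 0 0 0 0 0'
python3 -m creep '0 0.5 0 0 0 0; 0 0 0 0 0 0; 0 0 0 0 0 0; 0 0 0 0 0 0'
python3 -m creep '0 1 0 0 0 0; 0 0 0 0 0 0; 0 0 0 0 0 0; 0 0 0 0 0 0'
```

```text
time_s: 14.87
tool_pos: [560.3, -418.0, 181.1]
orientation: [0.467, 0.531, -0.531, -0.467]
wrist_force: [-0.5, -1.0, -3.7]
finger_gap: 28.4
time_s: 15.2
tool_pos: [560.4, -418.1, 181.0]
orientation: [-0.467, -0.531, 0.531, 0.467]
wrist_force: [-1.2, 0.7, -2.7]
finger_gap: 28.5
time_s: 15.53
tool_pos: [560.4, -418.1, 181.0]
orientation: [0.467, 0.531, -0.531, -0.467]
wrist_force: [-3.4, 2.1, 5.7]
finger_gap: 28.3
```

Contact. Release and go on to look at the stack's spacer.

```bash
python3 -m creep '0 -0.5 0 0 0 0; 0 0 0 0 0 0; 0 0 0 0 0 0' 0.5; python3 -m creep '0 -15 0 0 0 0; 0 -25 0 0 0 0; 0 -35 0 0 0 0; 0 -35 0 0 0 0; 0 0 0 0 0 0'
python3 - <<'E'
from seg import *
s=snap("wrist"); cv2.imwrite("pics/w11.png",s["frame"][:,:,::-1])
plan(402.9,-175.4,170,97.4)
E
```

```text
time_s: 15.78
tool_pos: [560.5, -418.2, 180.6]
orientation: [0.467, 0.531, -0.531, -0.467]
wrist_force: [-0.3, -0.1, -0.2]
finger_gap: 42.3
time_s: 16.2
tool_pos: [561.1, -418.6, 298.8]
orientation: [0.47, 0.531, -0.531, -0.463]
wrist_force: [0.7, 0.1, 1.8]
finger_gap: 42.9
cur gp [ 562.  -419.3  140.5] yaw 97.4 dyaw 0.0 dist 291.6 j6 -0.77 gap 42.4 t 16.2 F [ 0.3  0.3 -0.6]
 32.7 -4.0 15.7 0.04 -0.00 -0.04; 32.7 -3.9 15.7 0.04 -0.00 -0.04; 32.7 -3.9 15.7 0.04 -0.00 -0.04; 32.7 -3.9 15.7 0.04 -0.00 -0.04; 32.7 -3.8 15.7 0.04 -0.00 -0.04;
 32.7 -3.8 15.7 0.04 -0.00 -0.04; 32.7 -3.8 15.7 0.04 -0.00 -0.04; 32.7 -3.7 15.7 0.04 -0.00 -0.04;
```

View pics/w11.png

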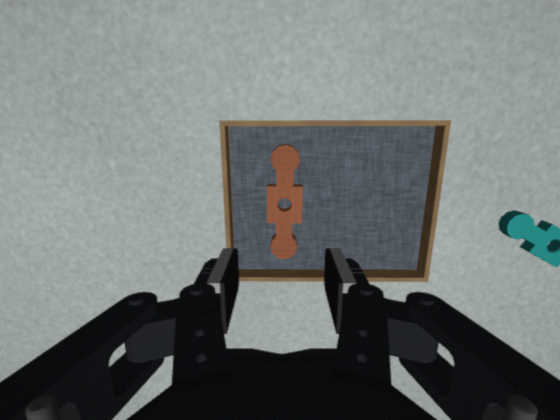

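Run:
```python
from h import *
plan(402.9,-175.4,180,138.5,8)
```

```text
cur gp [ 562.  -419.3  140.5] yaw 97.4 dyaw 41.1 dist 292.7 j6 -0.77 gap 42.4 t 16.2 F [ 0.3  0.3 -0.6]
 32.7 -5.2 15.7 0.02 -5.14 -0.05; 33.9 -5.2 12.7 0.02 -5.14 -0.05; 34.9 -5.1 9.6 0.02 -5.14 -0.05; 35.7 -5.1 6.4 0.02 -5.14 -0.05; 36.1 -5.1 3.2 0.02 -5.14 -0.05;
 36.2 -5.0 -0.0 0.02 -5.14 -0.05; 36.1 -5.0 -3.3 0.02 -5.14 -0.05; 35.7 -5.0 -6.5 0.02 -5.14 -0.05;
```

```bash
python3 -m creep '32.5 -5 15.5 0 -5.14 0; 34 -5 12.5 0 -5.14 0; 35 -5 9.5 0 -5.14 0; 35.5 -5 6.5 0 -5.14 0; 36 -5 3 0 -5.14 0' 0.6
python3 -m creep '36 -5 0 0 -5.14 0; 36 -5 -3 0 -5.14 0; 35.5 -5 -6.5 0 -5.14 0; 0 0 0 0 0 0; 0 0 0 0 0 0'
python3 -m creep '0 0 0 0 0 0; 0 0 0 0 0 0'
python3 - <<'E'
from seg import *
s,P,q=look("w12",57,70,(402.9,-175.4),40)
q=P[comp(P,36,50,(402.9,-175.4),60)]; print("handle",rect(q[:,:2]))
plan(402.9,-175.4,64,138.5)
E
```

```text
time_s: 16.67
tool_pos: [461.2, -265.0, 314.2]
orientation: [0.335, 0.622, -0.622, -0.336]
wrist_force: [0.3, 0.5, 1.6]
finger_gap: 51.3
time_s: 17.08
tool_pos: [402.6, -174.7, 330.6]
orientation: [-0.25, -0.661, 0.661, 0.249]
wrist_force: [-0.0, -0.4, 0.5]
finger_gap: 51.1
time_s: 17.25
tool_pos: [403.6, -176.3, 329.8]
orientation: [-0.251, -0.661, 0.661, 0.251]
wrist_force: [-0.9, 0.7, 0.5]
finger_gap: 51.3
n 1192 med z 63.1
rect [ 401.8 -175.6] [32.7 33. ] 48.8 circ ((401.8240051269531, -175.3203125), 16.77914047241211)
handle ((401.5204162597656, -174.91416931152344), (99.48981475830078, 30.41474723815918), 49.873931884765625)
cur gp [ 403.4 -176.4  174.7] yaw 138.4 dyaw 0.1 dist 110.7 j6 -1.26 gap 51.6 t 17.3 F [ 0.2 -0.1  0.5]
 0.4 36.9 -0.1 -0.01 -0.02 0.02; 0.4 36.9 -0.1 -0.01 -0.02 0.02; 0.4 36.9 -0.1 -0.01 -0.02 0.02;
```

View pics/w12.png

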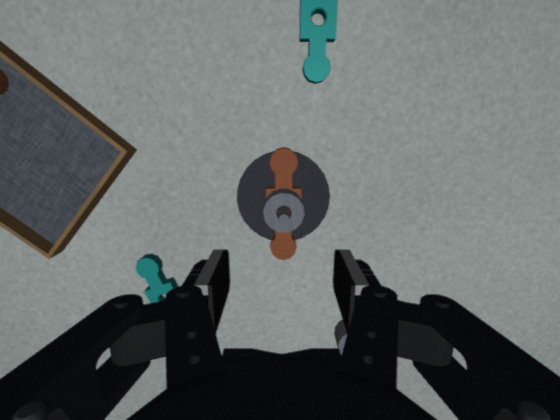

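```bash
python3 -m creep '0.7 30 -1 0 -1 0; 0.7 30 0 0 0 0; 0 25 0 0 0 0; 0 16 0 0 0 0; 0 0 0 0 0 0'
python3 -m creep '0 0 0 0 0 0; 0 0 0 0 0 0; 0 0 0 0 0 0'
python3 - <<'E'
from seg import *
s=snap("wrist"); cv2.imwrite("pics/w13.png",s["frame"][:,:,::-1])
plan(402.4,-175.2,63,139.5)
E
```

```text
time_s: 17.72
tool_pos: [401.9, -174.2, 225.4]
orientation: [0.243, 0.663, -0.663, -0.247]
wrist_force: [-0.0, 0.4, 0.3]
finger_gap: 51.3
time_s: 17.97
tool_pos: [403.3, -174.5, 230.8]
orientation: [-0.246, -0.663, 0.663, 0.244]
wrist_force: [0.1, 0.0, 0.2]
finger_gap: 51.0
cur gp [ 403.5 -174.5   75.8] yaw 139.5 dyaw 0.0 dist 12.8 j6 -1.27 gap 51.0 t 18.0 F [0.1 0.6 0.6]
 0.2 12.8 1.2 0.03 -0.01 -0.10;
```

View pics/w13.png

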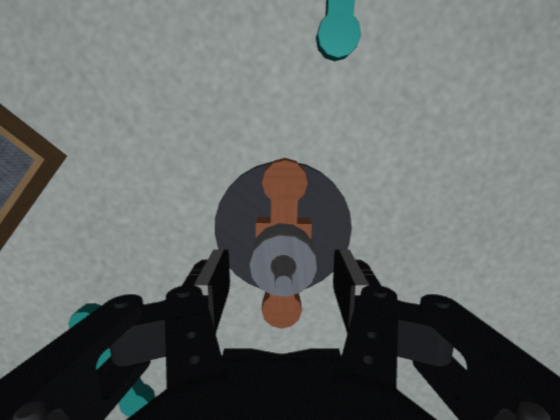

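```bash
python3 -m creep '0.2 5 1 0 0 0; 0 4 0 0 0 0; 0 2.5 0 0 0 0; 0 0 0 0 0 0; 0 0 0 0 0 0'
python3 -m creep '0 0 0 0 0 0; 0 0 0 0 0 0; 0 0 0 0 0 0; 0 0 0 0 0 0; 0 0 0 0 0 0' 0 30
python3 -m creep '0 -4 0 0 0 0; 0 -10 0 0 0 0; 0 -15 0 0 0 0; 0 -20 0 0 0 0; 0 -20 0 0 0 0'
python3 - <<'E'
from seg import *
s=snap("wrist"); cv2.imwrite("pics/w14.png",s["frame"][:,:,::-1])
yb=np.array([-np.sin(np.radians(7.4)),np.cos(np.radians(7.4))]); t=np.array([652,-6])-36*yb; print(t)
plan(*t,140,97.4,11)
E
```

```text
time_s: 18.43
tool_pos: [401.8, -174.6, 217.8]
orientation: [-0.245, -0.663, 0.663, 0.245]
wrist_force: [-0.3, 0.0, 0.3]
finger_gap: 51.3
time_s: 18.85
tool_pos: [402.0, -174.7, 218.3]
orientation: [0.245, 0.663, -0.663, -0.245]
wrist_force: [-1.0, 1.8, 4.0]
finger_gap: 32.4
time_s: 19.27
tool_pos: [401.7, -174.6, 288.2]
orientation: [0.245, 0.663, -0.663, -0.245]
wrist_force: [-0.0, -0.5, -0.7]
finger_gap: 32.2
[656.63664148 -41.70016185]
cur gp [ 403.1 -175.2  137.4] yaw 139.5 dyaw -42.1 dist 287.0 j6 -1.27 gap 32.4 t 19.3 F [ 0.7 -1.   3.5]
 -9.7 -0.2 -24.2 0.02 3.83 -0.02; -8.1 -0.2 -24.8 0.02 3.83 -0.02; -6.4 -0.2 -25.3 0.02 3.83 -0.02; -4.7 -0.2 -25.7 0.02 3.83 -0.02; -3.0 -0.2 -25.9 0.02 3.83 -0.02;
 -1.2 -0.2 -26.1 0.02 3.83 -0.02; 0.5 -0.2 -26.1 0.02 3.83 -0.02; 2.2 -0.2 -26.0 0.02 3.83 -0.02; 4.0 -0.2 -25.8 0.02 3.83 -0.02; 5.7 -0.2 -25.5 0.02 3.83 -0.02;
 7.4 -0.2 -25.0 0.02 3.83 -0.02;
```

View pics/w14.png

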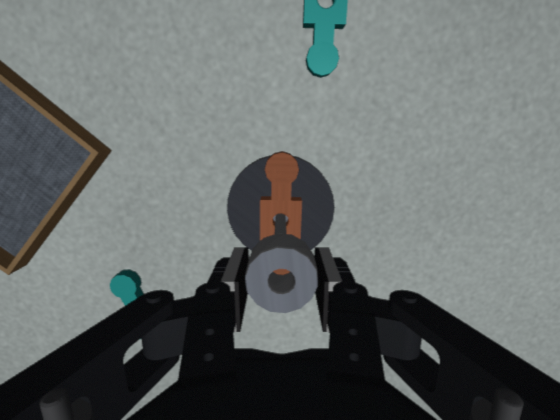

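Run:
```python
from h import *
plan(656.6,-41.7,140,187.4,11)
```

```text
cur gp [ 403.1 -175.2  137.4] yaw 139.5 dyaw 47.9 dist 287.0 j6 -1.27 gap 32.4 t 19.3 F [ 0.7 -1.   3.5]
 -9.7 -0.2 -24.2 -0.00 -4.35 -0.03; -11.5 -0.2 -23.4 -0.00 -4.35 -0.03; -13.3 -0.2 -22.5 -0.00 -4.35 -0.03; -14.9 -0.2 -21.4 -0.00 -4.35 -0.03; -16.5 -0.2 -20.2 -0.00 -4.35 -0.03;
 -18.0 -0.2 -18.9 -0.00 -4.35 -0.03; -19.4 -0.2 -17.5 -0.00 -4.35 -0.03; -20.7 -0.2 -15.9 -0.00 -4.35 -0.03; -21.8 -0.2 -14.3 -0.00 -4.35 -0.03; -22.8 -0.2 -12.6 -0.00 -4.35 -0.03;
 -23.7 -0.2 -10.9 -0.00 -4.35 -0.03;
```

```bash
python3 -m creep '-9.5 0 -24 0 -4.35 0; -11.5 0 -23.5 0 -4.35 0; -13.5 0 -22.5 0 -4.35 0; -15 0 -21.5 0 -4.35 0; -16.5 0 -20 0 -4.35 0'
python3 -m creep '-18 0 -19 0 -4.35 0; -19.5 0 -17.5 0 -4.35 0; -20.5 0 -16 0 -4.35 0; -22 0 -14.5 0 -4.35 0; -23 0 -12.5 0 -4.35 0'
python3 -m creep '-23.5 0 -11 0 -4.35 0; 0 0 0 0 0 0; 0 0 0 0 0 0; 0 0 0 0 0 0'
python3 - <<'E'
from seg import *
s=snap("wrist"); np.savez("w15.npz",**s); cv2.imwrite("pics/w15.png",s["frame"][:,:,::-1])
plan(656.6,-41.7,26,187.4,5)
E
```

```text
time_s: 19.73
tool_pos: [518.6, -113.6, 287.6]
orientation: [-0.114, -0.698, 0.698, 0.114]
wrist_force: [0.4, -0.9, -0.0]
finger_gap: 32.8
time_s: 20.15
tool_pos: [634.6, -52.9, 287.4]
orientation: [0.02, -0.707, 0.707, -0.02]
wrist_force: [0.0, 0.2, 1.0]
finger_gap: 32.3
time_s: 20.48
tool_pos: [656.1, -41.5, 287.0]
orientation: [0.045, -0.706, 0.706, -0.045]
wrist_force: [-0.5, -1.5, -1.6]
finger_gap: 32.6
cur gp [655.9 -41.8 132.2] yaw -172.7 dyaw 0.1 dist 106.2 j6 -1.76 gap 32.0 t 20.5 F [ 0.  -0.7 -0.8]
 -0.1 21.2 0.0 -0.00 -0.02 0.00; -0.1 21.2 0.0 -0.00 -0.02 0.00; -0.1 21.2 0.0 -0.00 -0.02 0.00; -0.1 21.2 0.0 -0.00 -0.02 0.00; -0.1 21.2 0.0 -0.00 -0.02 0.00;
```

View pics/w15.png

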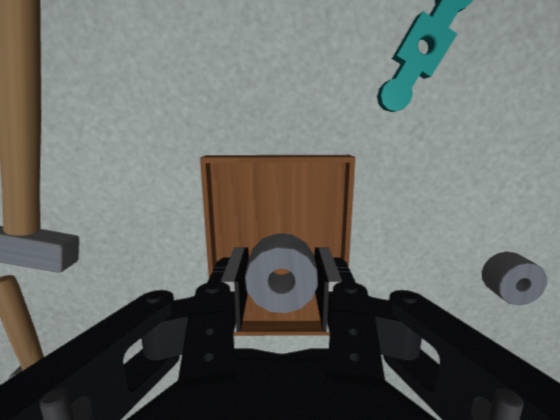

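```bash
python3 - <<'E'
from seg import *
s=dict(np.load("w15.npz"))
a=rayz(s,(201,156),20)[:2]; b=rayz(s,(355,156),20)[:2]; print(a,b,np.linalg.norm(a-b),np.degrees(np.arctan2(*(a-b)[::-1])))
yb=np.array([-np.sin(np.radians(7.4)),np.cos(np.radians(7.4))]); print("centre",(a+b)/2+79*yb)
E
python3 -m creep '0 25 0 0 0 0; 0 25 0 0 0 0; 0 22 0 0 0 0; 0 14 0 0 0 0; 0 8 0 0 0 0'
python3 -m creep '0 0 0 0 0 0; 0 0 0 0 0 0; 0 0 0 0 0 0'
```

```text
[721.62684866 -78.31632115] [605.44459632 -93.30342961] 117.14490676000557 7.350366317442951
centre [653.36087036  -7.46785355]
time_s: 20.95
tool_pos: [655.1, -42.1, 191.3]
orientation: [-0.046, 0.706, -0.706, 0.044]
wrist_force: [-0.3, 0.1, -0.7]
finger_gap: 32.3
time_s: 21.2
tool_pos: [656.6, -41.7, 194.7]
orientation: [0.044, -0.706, 0.706, -0.046]
wrist_force: [-0.7, 0.5, -0.2]
finger_gap: 32.8
```

```bash
python3 -m creep '0 6 0 0 0 0; 0 4 0 0 0 0; 0 2.5 0 0 0 0; 0 0 0 0 0 0; 0 0 0 0 0 0'
python3 -m creep '0 0.8 0 0 0 0; 0 0 0 0 0 0; 0 0 0 0 0 0; 0 0 0 0 0 0'
python3 -m creep '0 0.7 0 0 0 0; 0 0 0 0 0 0; 0 0 0 0 0 0; 0 0 0 0 0 0'
```

```text
time_s: 21.62
tool_pos: [656.4, -41.4, 180.4]
orientation: [0.045, -0.706, 0.706, -0.045]
wrist_force: [0.2, -1.1, 0.2]
finger_gap: 32.4
time_s: 21.95
tool_pos: [656.3, -41.4, 180.4]
orientation: [0.045, -0.706, 0.706, -0.045]
wrist_force: [-3.0, -0.3, 5.7]
finger_gap: 32.3
time_s: 22.28
tool_pos: [656.3, -41.4, 180.3]
orientation: [0.045, -0.706, 0.706, -0.046]
wrist_force: [-4.7, 0.2, 10.0]
finger_gap: 32.4
```

```bash
python3 -m creep '0 -1.3 0 0 0 0; 0 0 0 0 0 0; 0 0 0 0 0 0' 0.53; python3 -m creep '0 -15 0 0 0 0; 0 -25 0 0 0 0; 0 -35 0 0 0 0; 0 -35 0 0 0 0; 0 0 0 0 0 0'
python3 - <<'E'
from seg import *
s=snap("wrist"); cv2.imwrite("pics/w16.png",s["frame"][:,:,::-1])
plan(402.3,-175.2,165,139.5,11)
E
```

```text
time_s: 22.53
tool_pos: [656.4, -41.4, 180.1]
orientation: [-0.045, 0.706, -0.706, 0.045]
wrist_force: [0.3, 0.5, -0.1]
finger_gap: 45.3
time_s: 22.95
tool_pos: [657.3, -41.5, 298.0]
orientation: [0.042, -0.705, 0.706, -0.049]
wrist_force: [1.1, -0.9, 0.7]
finger_gap: 45.4
cur gp [658.2 -41.5 139.7] yaw -172.6 dyaw -47.9 dist 288.9 j6 -1.76 gap 45.4 t 23.0 F [-0.3 -0.2 -0.5]
 24.5 -2.5 9.1 0.01 4.35 -0.04; 23.8 -2.4 10.9 0.01 4.35 -0.04; 22.9 -2.4 12.7 0.01 4.35 -0.04; 21.8 -2.4 14.4 0.01 4.35 -0.04; 20.7 -2.4 16.0 0.01 4.35 -0.04;
 19.4 -2.4 17.5 0.01 4.35 -0.04; 18.0 -2.4 19.0 0.01 4.35 -0.04; 16.5 -2.3 20.3 0.01 4.35 -0.04; 15.0 -2.3 21.5 0.01 4.35 -0.04; 13.3 -2.3 22.5 0.01 4.35 -0.04;
 11.5 -2.3 23.5 0.01 4.35 -0.04;
```

View pics/w16.png

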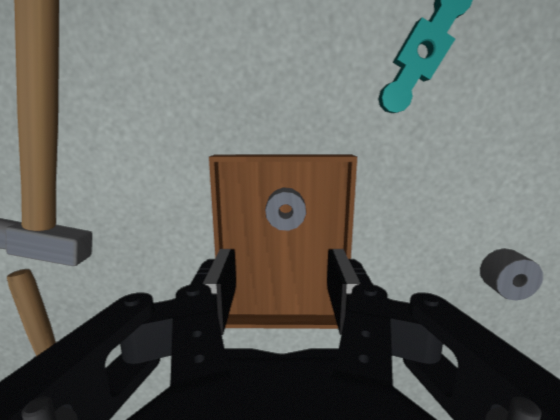

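Run:
```python
from h import *
plan(448.5,-6.5,150,187.4,6)
```

```text
cur gp [658.2 -41.5 139.7] yaw -172.6 dyaw 0.0 dist 211.8 j6 -1.76 gap 45.4 t 23.0 F [-0.3 -0.2 -0.5]
 33.7 -2.0 -10.2 -0.01 -0.01 -0.07; 33.7 -1.9 -10.2 -0.01 -0.01 -0.07; 33.7 -1.9 -10.2 -0.01 -0.01 -0.07; 33.7 -1.8 -10.2 -0.01 -0.01 -0.07; 33.7 -1.8 -10.2 -0.01 -0.01 -0.07;
 33.7 -1.8 -10.3 -0.01 -0.01 -0.07;
```

```bash
python3 -m creep '33.5 -2 -10 0 0 0; 33.5 -2 -10 0 0 0; 33.5 -2 -10 0 0 0; 33.5 -2 -10 0 0 0; 33.5 -2 -10 0 0 0' 0.68
python3 -m creep '33.5 -2 -10 0 0 0; 0 0 0 0 0 0; 0 0 0 0 0 0; 0 0 0 0 0 0'
python3 - <<'E'
from seg import *
look("w17",22,33,(448.5,-6.5),40)
plan(448.5,-6.5,25,187.4)
E
```

```text
time_s: 23.42
tool_pos: [482.1, -13.1, 298.7]
orientation: [-0.046, 0.706, -0.706, 0.045]
wrist_force: [-0.1, 0.0, 0.2]
finger_gap: 58.1
time_s: 23.75
tool_pos: [449.6, -7.6, 301.9]
orientation: [0.045, -0.706, 0.706, -0.046]
wrist_force: [-0.4, 0.1, -0.2]
finger_gap: 57.9
n 1604 med z 27.2
rect [447.8  -8. ] [38.7 38.6] 43.4 circ ((447.90869140625, -7.743136405944824), 19.917360305786133)
cur gp [449.9  -7.7 146.8] yaw -172.6 dyaw 0.0 dist 121.8 j6 -1.72 gap 58.1 t 23.8 F [ 0.2  0.3 -0.4]
 0.4 40.6 -0.5 -0.00 -0.02 0.00; 0.4 40.6 -0.5 -0.00 -0.02 0.00; 0.4 40.6 -0.5 -0.00 -0.02 0.00;
```

View pics/w17.png

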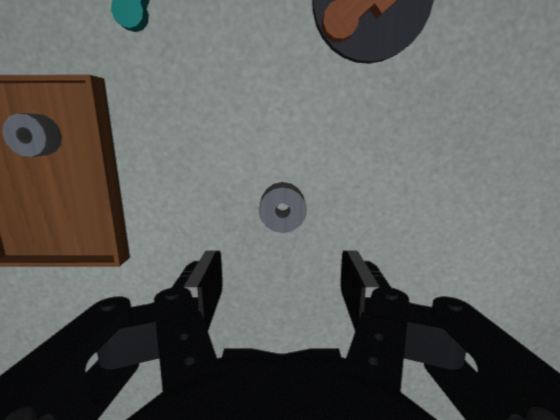

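```bash
python3 -m creep '1 30 0 0 0 0; 0.5 30 0 0 0 0; 0 25 0 0 0 0; 0 16 0 0 0 0; 0 10 0 0 0 0'
python3 -m creep '0 0 0 0 0 0; 0 0 0 0 0 0; 0 0 0 0 0 0'
python3 - <<'E'
from seg import *
s=snap("wrist"); cv2.imwrite("pics/w18.png",s["frame"][:,:,::-1])
plan(448.2,-7.5,24,187.4)
E
```

```text
time_s: 24.22
tool_pos: [447.9, -8.0, 188.4]
orientation: [-0.047, 0.706, -0.706, 0.044]
wrist_force: [-0.7, -0.2, -0.1]
finger_gap: 58.2
time_s: 24.47
tool_pos: [448.6, -7.9, 192.3]
orientation: [0.045, -0.706, 0.706, -0.046]
wrist_force: [0.2, -0.4, 0.6]
finger_gap: 57.9
cur gp [448.8  -7.9  37.5] yaw -172.6 dyaw 0.0 dist 13.5 j6 -1.72 gap 58.5 t 24.5 F [-0.1 -0.2  0.2]
 0.3 13.5 -0.4 -0.01 -0.05 -0.10;
```

View pics/w18.png

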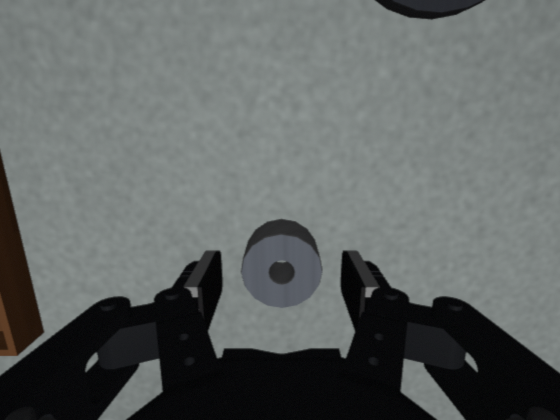

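```bash
python3 -m creep '0 5 -0.4 0 0 0; 0 5 0 0 0 0; 0 3 0 0 0 0; 0 0 0 0 0 0; 0 0 0 0 0 0'
python3 -m creep '0 0 0 0 0 0; 0 0 0 0 0 0; 0 0 0 0 0 0; 0 0 0 0 0 0; 0 0 0 0 0 0' 0 30
python3 -m creep '0 -4 0 0 0 0; 0 -10 0 0 0 0; 0 -20 0 0 0 0; 0 -25 0 0 0 0; 0 -25 0 0 0 0'
python3 - <<'E'
from seg import *
yb=np.array([-np.sin(np.radians(7.4)),np.cos(np.radians(7.4))]); t=np.array([652.8,-7])+36*yb; print(t)
plan(*t,105,187.4,6)
E
```

```text
time_s: 24.93
tool_pos: [447.7, -7.4, 178.1]
orientation: [-0.046, 0.706, -0.706, 0.045]
wrist_force: [-0.1, -0.0, 0.5]
finger_gap: 57.8
time_s: 25.35
tool_pos: [447.9, -7.4, 178.6]
orientation: [0.045, -0.706, 0.706, -0.046]
wrist_force: [-0.1, -0.6, 3.6]
finger_gap: 38.4
time_s: 25.77
tool_pos: [447.4, -7.4, 263.6]
orientation: [-0.046, 0.706, -0.706, 0.045]
wrist_force: [0.7, 0.8, -1.5]
finger_gap: 38.2
[648.16335852  28.70016185]
cur gp [447.3  -7.4 108.6] yaw -172.6 dyaw 0.0 dist 204.0 j6 -1.72 gap 38.2 t 25.8 F [ 0.7  0.8 -1.5]
 -34.0 0.6 -1.7 0.00 -0.01 0.01; -34.0 0.6 -1.7 0.00 -0.01 0.01; -34.0 0.6 -1.7 0.00 -0.01 0.01; -34.0 0.6 -1.7 0.00 -0.01 0.01; -34.0 0.6 -1.7 0.00 -0.01 0.01;
 -34.0 0.6 -1.7 0.00 -0.01 0.01;
```

```bash
python3 -m creep '-34 0 -1.7 0 0 0; -34 0 -1.7 0 0 0; -34 0 -1.7 0 0 0; -34 0 -1.7 0 0 0; -34 0 -1.7 0 0 0'
python3 -m creep '-34 0 -1.7 0 0 0; 0 0 0 0 0 0; 0 0 0 0 0 0; 0 0 0 0 0 0'
python3 - <<'E'
from seg import *
s=snap("wrist"); cv2.imwrite("pics/w19.png",s["frame"][:,:,::-1])
plan(648.2,28.7,27.6,187.4,1)
E
```

```text
time_s: 26.18
tool_pos: [616.8, 23.1, 262.9]
orientation: [-0.045, 0.706, -0.706, 0.045]
wrist_force: [0.7, -0.2, -0.0]
finger_gap: 38.3
time_s: 26.52
tool_pos: [648.5, 28.8, 262.2]
orientation: [0.046, -0.706, 0.706, -0.045]
wrist_force: [-0.4, 0.8, -1.2]
finger_gap: 38.3
cur gp [648.1  28.6 107.8] yaw -172.7 dyaw 0.1 dist 80.2 j6 -1.65 gap 38.2 t 26.6 F [-0.9  0.  -1.4]
 -0.1 80.2 -0.1 -0.00 -0.05 0.02;
```

View pics/w19.png

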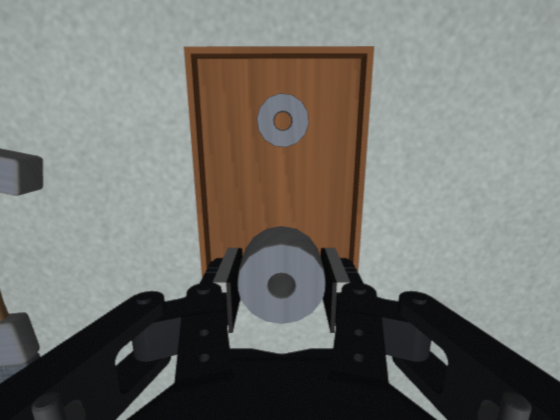

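```bash
python3 -m creep '0 22 0 0 0 0; 0 20 0 0 0 0; 0 15 0 0 0 0; 0 10 0 0 0 0; 0 5 0 0 0 0'
python3 -m creep '0 0 0 0 0 0; 0 0 0 0 0 0; 0 0 0 0 0 0'
```

```text
time_s: 26.98
tool_pos: [647.7, 28.6, 189.9]
orientation: [-0.046, 0.706, -0.706, 0.045]
wrist_force: [0.0, -0.7, -0.3]
finger_gap: 38.3
time_s: 27.23
tool_pos: [649.0, 28.8, 191.8]
orientation: [0.045, -0.706, 0.706, -0.046]
wrist_force: [0.4, -0.1, -0.9]
finger_gap: 38.2
```

```bash
python3 -m creep '0 4 0 0 0 0; 0 3 0 0 0 0; 0 1 0 0 0 0; 0 0 0 0 0 0; 0 0 0 0 0 0'
python3 -m creep '0 0.8 0 0 0 0; 0 0 0 0 0 0; 0 0 0 0 0 0; 0 0 0 0 0 0'
python3 -m creep '0 0.7 0 0 0 0; 0 0 0 0 0 0; 0 0 0 0 0 0; 0 0 0 0 0 0'
```

```text
time_s: 27.65
tool_pos: [648.9, 28.8, 182.7]
orientation: [0.045, -0.706, 0.706, -0.046]
wrist_force: [-0.3, 0.5, 3.3]
finger_gap: 38.3
time_s: 27.98
tool_pos: [648.9, 28.8, 182.7]
orientation: [-0.045, 0.706, -0.706, 0.046]
wrist_force: [-3.3, 0.8, 9.6]
finger_gap: 38.5
time_s: 28.32
tool_pos: [648.8, 28.8, 182.7]
orientation: [0.045, -0.706, 0.706, -0.046]
wrist_force: [-5.5, 0.4, 13.7]
finger_gap: 38.3
```

```bash
python3 -m creep '0 -2 0 0 0 0; 0 0 0 0 0 0; 0 0 0 0 0 0' 0.6; python3 -m creep '0 -15 0 0 0 0; 0 -25 0 0 0 0; 0 -35 0 0 0 0; 0 -35 0 0 0 0; 0 0 0 0 0 0'
python3 - <<'E'
from seg import *
s=snap("wrist"); cv2.imwrite("pics/w20.png",s["frame"][:,:,::-1])
plan(402.3,-175.2,150,139.5,11)
E
```

```text
time_s: 28.57
tool_pos: [648.8, 28.8, 182.6]
orientation: [-0.045, 0.706, -0.706, 0.045]
wrist_force: [0.1, 0.3, -0.6]
finger_gap: 51.0
time_s: 28.98
tool_pos: [649.7, 28.9, 300.3]
orientation: [0.042, -0.706, 0.706, -0.049]
wrist_force: [1.7, 0.7, 1.2]
finger_gap: 51.6
cur gp [650.6  28.9 142. ] yaw -172.6 dyaw -47.9 dist 320.7 j6 -1.65 gap 51.3 t 29.0 F [-0.9 -0.5 -0.7]
 24.7 -0.9 15.5 0.01 4.35 -0.03; 23.4 -0.9 17.3 0.01 4.35 -0.03; 22.0 -0.8 19.1 0.01 4.35 -0.03; 20.5 -0.8 20.7 0.01 4.35 -0.03; 18.9 -0.8 22.2 0.01 4.35 -0.03;
 17.2 -0.8 23.6 0.01 4.35 -0.03; 15.3 -0.8 24.8 0.01 4.35 -0.03; 13.4 -0.8 25.9 0.01 4.35 -0.03; 11.4 -0.8 26.8 0.01 4.35 -0.03; 9.3 -0.7 27.6 0.01 4.35 -0.03;
 7.2 -0.7 28.2 0.01 4.35 -0.03;
```

View pics/w20.png

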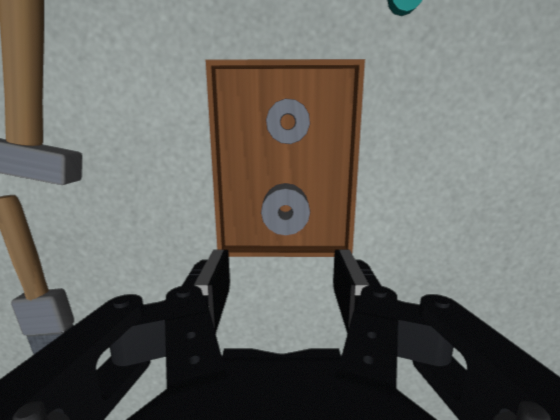

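Both spacers sit flat in the tray. Now handle_a.

```bash
python3 -m creep '24.5 0 15.5 0 4.35 0; 23.5 0 17.5 0 4.35 0; 22 0 19 0 4.35 0; 20.5 0 20.5 0 4.35 0; 19 0 22 0 4.35 0'
python3 -m creep '17 0 23.5 0 4.35 0; 15.5 0 25 0 4.35 0; 13.5 0 26 0 4.35 0; 11.5 0 27 0 4.35 0; 9.5 0 27.5 0 4.35 0'
python3 -m creep '7 0 28 0 4.35 0; 0 0 0 0 0 0; 0 0 0 0 0 0; 0 0 0 0 0 0'
python3 - <<'E'
from seg import *
look("w21",38,50,(402.9,-175.4),60)
plan(402.3,-175.2,50,139.5)
E
```

```text
time_s: 29.45
tool_pos: [535.2, -64.2, 291.2]
orientation: [-0.089, -0.701, 0.701, 0.09]
wrist_force: [-0.2, 0.2, -0.3]
finger_gap: 51.5
time_s: 29.87
tool_pos: [422.3, -157.1, 291.5]
orientation: [-0.22, -0.672, 0.672, 0.221]
wrist_force: [-0.3, -0.4, 0.6]
finger_gap: 51.2
time_s: 30.2
tool_pos: [401.6, -174.9, 292.1]
orientation: [0.244, 0.664, -0.663, -0.245]
wrist_force: [-0.5, -0.3, 0.3]
finger_gap: 51.0
n 3454 med z 43.2
rect [ 402.2 -174.7] [100.   29.8] 48.6 circ ((402.17254638671875, -174.67083740234375), 50.00532150268555)
cur gp [ 401.8 -174.6  137.2] yaw 139.6 dyaw -0.1 dist 87.2 j6 -1.28 gap 51.3 t 30.2 F [ 0.4 -0.2 -0.5]
 -0.2 29.1 0.0 0.00 0.02 0.01; -0.2 29.1 0.0 0.00 0.02 0.01; -0.2 29.1 0.0 0.00 0.02 0.01;
```

View pics/w21.png

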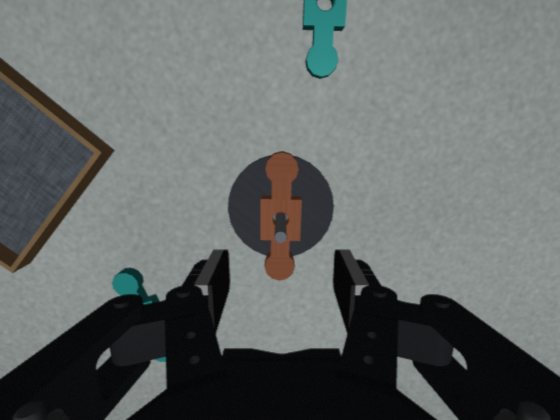

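```bash
python3 -m creep '-0.2 22 0 0 0.7 0; 0 22 0 0 0 0; 0 18 0 0 0 0; 0 10 0 0 0 0; 0 5 0 0 0 0'
python3 -m creep '0 0 0 0 0 0; 0 0 0 0 0 0; 0 0 0 0 0 0'
python3 - <<'E'
from seg import *
s=snap("wrist"); cv2.imwrite("pics/w22.png",s["frame"][:,:,::-1])
plan(402.3,-175,52,138.8)
E
```

```text
time_s: 30.67
tool_pos: [401.8, -174.4, 214.0]
orientation: [0.247, 0.662, -0.662, -0.249]
wrist_force: [0.4, -1.2, 0.0]
finger_gap: 51.0
time_s: 30.92
tool_pos: [402.1, -175.1, 216.8]
orientation: [-0.249, -0.662, 0.662, 0.248]
wrist_force: [-0.5, -0.8, -0.4]
finger_gap: 51.0
cur gp [ 402.3 -175.3   61.9] yaw 138.8 dyaw -0.0 dist 9.9 j6 -1.26 gap 51.1 t 31.0 F [-0.4  0.8 -0.5]
 -0.0 9.9 -0.3 0.03 0.02 -0.09;
```

View pics/w22.png

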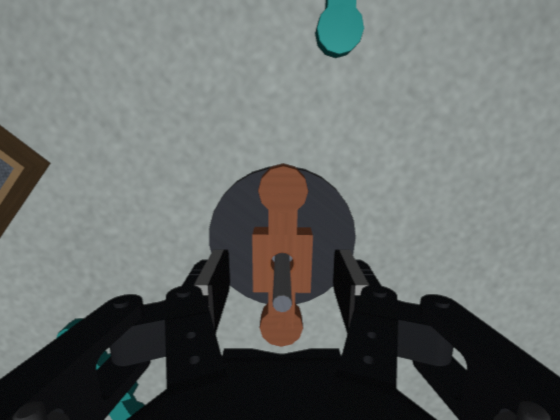

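```bash
python3 -m creep '0 4 0 0 0 0; 0 4 0 0 0 0; 0 2 0 0 0 0; 0 0 0 0 0 0; 0 0 0 0 0 0'
python3 -m creep '0 0 0 0 0 0; 0 0 0 0 0 0; 0 0 0 0 0 0; 0 0 0 0 0 0; 0 0 0 0 0 0' 0 50
python3 -m creep '0 -3 0 0 0 0; 0 -10 0 0 0 0; 0 -15 0 0 0 0; 0 -15 0 0 0 0; 0 -15 0 0 0 0'
python3 -m creep '0 -20 0 0 0 0; 0 -20 0 0 0 0; 0 0 0 0 0 0; 0 0 0 0 0 0'
python3 - <<'E'
from seg import *
s=snap("wrist"); cv2.imwrite("pics/w23.png",s["frame"][:,:,::-1])
yb=np.array([-np.sin(np.radians(7.4)),np.cos(np.radians(7.4))]); t=np.array([555.5,-379])+40*yb; print(t)
plan(*t,140,97.4,8)
E
```

```text
time_s: 31.38
tool_pos: [401.5, -175.1, 205.6]
orientation: [0.249, 0.662, -0.662, -0.249]
wrist_force: [-0.2, 0.2, 0.4]
finger_gap: 51.2
time_s: 31.8
tool_pos: [401.8, -175.2, 206.2]
orientation: [-0.249, -0.662, 0.662, 0.249]
wrist_force: [-0.9, -0.3, 4.6]
finger_gap: 28.3
time_s: 32.22
tool_pos: [401.5, -175.0, 264.9]
orientation: [0.249, 0.662, -0.662, -0.249]
wrist_force: [-0.1, -0.9, -1.1]
finger_gap: 28.2
time_s: 32.55
tool_pos: [401.9, -175.2, 304.8]
orientation: [-0.249, -0.662, 0.662, 0.248]
wrist_force: [-0.1, 0.1, -1.7]
finger_gap: 28.3
[ 550.34817614 -339.3331535 ]
cur gp [ 401.6 -175.1  148.6] yaw 138.8 dyaw -41.4 dist 221.7 j6 -1.26 gap 28.6 t 32.6 F [ 0.6  0.1 -2.3]
 -27.5 1.1 3.2 0.00 5.18 -0.00; -27.7 1.1 0.7 0.00 5.18 -0.00; -27.6 1.1 -1.8 0.00 5.18 -0.00; -27.4 1.1 -4.3 0.00 5.18 -0.00; -26.9 1.1 -6.7 0.00 5.18 -0.00;
 -26.1 1.1 -9.1 0.00 5.18 -0.00; -25.2 1.1 -11.4 0.00 5.18 -0.00; -24.1 1.1 -13.7 0.00 5.18 -0.00;
```

View pics/w23.png

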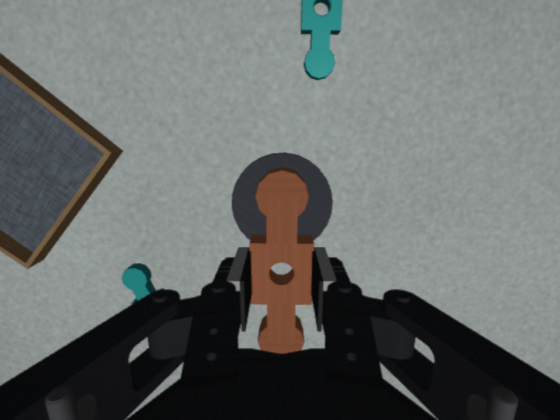

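Handle_a is off the stud and gripped squarely; carry it to the free half of the box.

```bash
python3 -m creep '-27.5 0 3 0 5.18 0; -27.5 0 0.5 0 5.18 0; -27.5 2 -2 0 5.18 0; -27.5 2 -4.5 0 5.18 0; -27 2 -6.5 0 5.18 0'
python3 -m creep '-26 2 -9 0 5.18 0; -25 2 -11.5 0 5.18 0; -24 2 -13.5 0 5.18 0; 0 0 0 0 0 0; 0 0 0 0 0 0'
python3 -m creep '0 0 0 0 0 0; 0 0 0 0 0 0'
python3 - <<'E'
from seg import *
s=snap("wrist"); cv2.imwrite("pics/w24.png",s["frame"][:,:,::-1])
plan(550.3,-339.3,25.2,97.4,1)
E
```

```text
time_s: 33.02
tool_pos: [495.5, -278.1, 296.0]
orientation: [-0.391, -0.588, 0.588, 0.393]
wrist_force: [0.7, 0.2, -0.4]
finger_gap: 28.3
time_s: 33.43
tool_pos: [550.5, -339.2, 288.7]
orientation: [-0.465, -0.531, 0.531, 0.469]
wrist_force: [-0.5, 0.7, -1.3]
finger_gap: 28.4
time_s: 33.6
tool_pos: [549.8, -338.0, 291.5]
orientation: [-0.466, -0.531, 0.531, 0.467]
wrist_force: [-1.0, 0.8, -1.4]
finger_gap: 28.6
cur gp [ 549.8 -337.9  136.9] yaw 97.4 dyaw -0.0 dist 111.7 j6 -0.68 gap 28.5 t 33.6 F [-0.2  0.2 -1.1]
 -1.4 111.7 -0.3 -0.01 0.02 0.01;
```

View pics/w24.png

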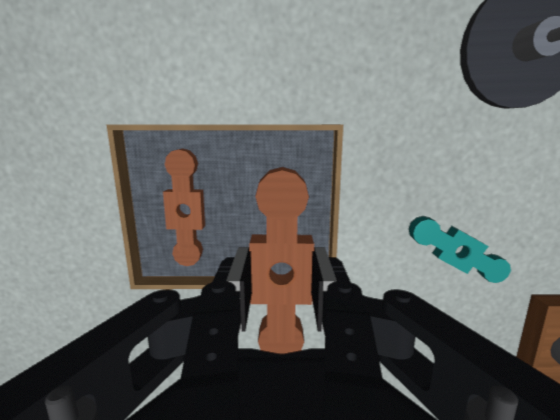

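```bash
python3 -m creep '-1 25 0 0 0 0; 0 25 0 0 0 0; 0 22 0 0 0 0; 0 15 0 0 0 0; 0 10 0 0 0 0'
python3 -m creep '0 3 0 0 0 0; 0 0 0 0 0 0; 0 0 0 0 0 0; 0 0 0 0 0 0'
```

```text
time_s: 34.07
tool_pos: [549.7, -338.7, 193.3]
orientation: [-0.466, -0.531, 0.531, 0.467]
wrist_force: [-0.7, 0.2, -1.4]
finger_gap: 28.5
time_s: 34.4
tool_pos: [550.8, -339.7, 193.4]
orientation: [0.468, 0.531, -0.531, -0.466]
wrist_force: [0.0, -0.3, -0.7]
finger_gap: 28.4
```

```bash
python3 -m creep '0 6 0 0 0 0; 0 4 0 0 0 0; 0 2 0 0 0 0; 0 0 0 0 0 0; 0 0 0 0 0 0'
python3 -m creep '0 0.8 0 0 0 0; 0 0 0 0 0 0; 0 0 0 0 0 0; 0 0 0 0 0 0'
python3 -m creep '0 0.7 0 0 0 0; 0 0 0 0 0 0; 0 0 0 0 0 0; 0 0 0 0 0 0'
```

```text
time_s: 34.82
tool_pos: [550.4, -339.6, 180.3]
orientation: [0.467, 0.531, -0.531, -0.467]
wrist_force: [-2.5, 1.9, 4.7]
finger_gap: 28.3
time_s: 35.15
tool_pos: [550.4, -339.5, 180.2]
orientation: [0.467, 0.531, -0.531, -0.467]
wrist_force: [-5.2, 2.4, 9.7]
finger_gap: 28.5
time_s: 35.48
tool_pos: [550.3, -339.5, 180.2]
orientation: [0.467, 0.531, -0.531, -0.466]
wrist_force: [-6.3, 4.3, 15.0]
finger_gap: 28.2
```

```bash
python3 -m creep '0 -1.8 0 0 0 0; 0 0 0 0 0 0; 0 0 0 0 0 0' 0.5; python3 -m creep '0 -15 0 0 0 0; 0 -25 0 0 0 0; 0 -35 0 0 0 0; 0 -35 0 0 0 0; 0 -20 0 0 0 0'
python3 -m creep '20 -10 15 0 0 0; 35 -10 30 0 0 0; 25 0 30 0 0 0; 0 0 0 0 0 0; 0 0 0 0 0 0'
python3 - <<'E'
from seg import *
for n in ("wrist","top","scene"):
    s=snap(n); cv2.imwrite(f"pics/f_{n}.png",s["frame"][:,:,::-1]); P=cloud(s)
    for nm,c,rad,lo in (("ha",(550.3,-339.5),56,11),("hb",(560.4,-418),56,11),("sa",(656.4,-41.4),24,14),("sb",(648.8,28.8),26,20),("nut",(556.2,355.6),30,18)):
        if n=="wrist" and nm[0]!="h": continue
        q=P[comp(P,lo,50,c,rad)]
        if nm[0]=="h" : 
            q=P[comp(P,lo,50,c,rad,((5,100,20),(18,255,255)),s["frame"])]
        if len(q)>5: r=rect(q[:,:2]); print(n,nm,len(q),"z",np.percentile(q[:,2],[10,50,90]).round(1),np.round(r[0],1),np.round(r[1],1),round(r[2],1))
E
```

```text
time_s: 35.73
tool_pos: [550.5, -339.6, 179.9]
orientation: [0.467, 0.531, -0.531, -0.467]
wrist_force: [0.1, -0.3, 0.0]
finger_gap: 42.5
time_s: 36.15
tool_pos: [550.6, -339.6, 313.8]
orientation: [0.468, 0.531, -0.531, -0.466]
wrist_force: [1.3, -0.6, 1.6]
finger_gap: 42.9
time_s: 36.57
tool_pos: [468.5, -272.5, 329.2]
orientation: [0.467, 0.531, -0.531, -0.467]
wrist_force: [0.8, 0.1, -0.1]
finger_gap: 42.4
wrist ha 1232 z [16.  17.4 21. ] [ 538.4 -321.5] [75.2 66.7] 81.8
wrist hb 2362 z [13.8 17.2 19.3] [ 555.1 -436.5] [83.5 65.9] 8.4
top ha 40 z [12.4 15.4 20.6] [ 572.9 -306.8] [24.3 75.3] 50.6
top sa 130 z [19.5 23.7 27.3] [656.  -39.2] [35.6 30.5] 0.7
top sb 193 z [26.1 30.4 33.6] [648.   30.6] [37.5 39.7] 37.8
top nut 126 z [21.  26.4 31.9] [554.8 355.8] [22. 49.] 3.2
scene ha 665 z [13.5 15.7 18.3] [ 548.2 -322.2] [99.3 64. ] 6.7
scene hb 473 z [13.4 15.6 17.6] [ 558.1 -416.2] [94.3 28.6] 13.3
scene sa 184 z [18.1 23.2 25.4] [655.5 -41.2] [33.  32.2] 80.8
scene sb 242 z [25.1 29.1 31.3] [648.3  28.4] [39.4 38.9] 61.2
scene nut 98 z [20.7 24.6 30. ] [555.5 353.9] [21.7 49.2] 2.3
```

View pics/f_scene.png

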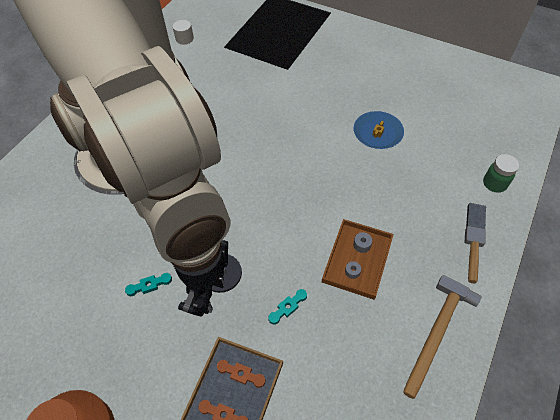

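View pics/f_top.png

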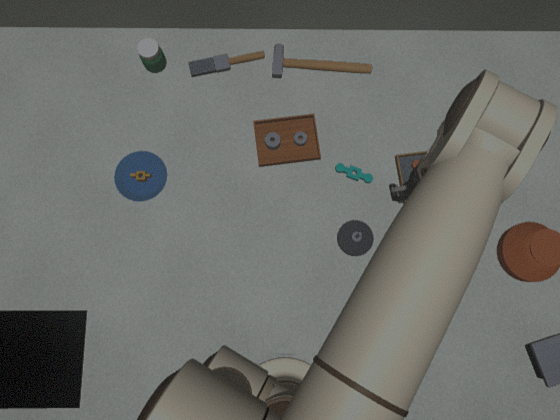

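View pics/f_wrist.png

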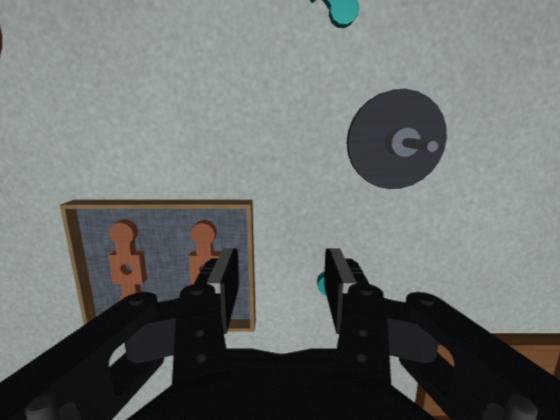

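```bash
python3 -m creep '0 0 0 0 0 0; 0 0 0 0 0 0; 0 0 0 0 0 0'; python3 -c "
from bench import order; print(order.hand_in())"
```

```text
time_s: 36.97
tool_pos: [470.3, -273.8, 328.5]
orientation: [-0.467, -0.531, 0.531, 0.467]
wrist_force: [0.5, 0.3, -0.2]
finger_gap: 42.5
the job is handed in; nothing more can be done
None
```

I stripped the stack in the order asked and handed the job in at about 37 s of the 146 s allowed. The wing nut went into the dish, then the stack spacer into the tray, then the stack handle into the box. The loose handle and the loose spacer went in between with their own kind.

- **Where the parts are:** the last pictures show the bare stud, the nut in the middle of the dish, two separate spacers in the tray and two handles side by side in the box. The turquoise look-alikes and the tools were left alone.
- **Lying flat:** from the scene camera, the handles, spacers and nut have top surfaces about where flat parts on their floors should be (within 1–3 mm).
- **Forces:** I saw at most about 17 N at the wrist when setting parts down. I did not log force continuously. The gripper was clear of everything at hand-in.
- **Checks that disagreed:** the automatic outline fits of the handles from the last wrist and top pictures were unusable. The gripper and arm hid parts of the box, and the wall colour leaked into the measurement. In the scene view the loose handle's fit was usable, but the stack handle's was widened by the box wall. I confirmed the handles from the pictures, their measured heights and the positions where I released them.

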